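Rehang the lift-off door of a parts cabinet

ROBOT

A 7-joint arm with a two-finger parallel gripper is mounted at the origin on the work surface. World frame = base frame: x ahead of the robot, y to its left, z up, the work surface at z = 0. Lengths are in m, angles in rad, forces in N, time in s.
With the tool pointing down it reaches from about 0.4 to 0.85 m from the base axis. Payload 10.4 kg.
Tool frame: the origin (TCP) lies midway between the tips of the shut fingers; the grasp point (between the pads) lies manip.grip_depth behind it (manip.grip_depth is the distance from the TCP to the grasp point, in m); z points along the fingers, x is the direction in which the jaws open and shut, and the axes are right-handed (so a half turn about z gives the same grasp; the last joint's range is limited). The gripper opens to 85 mm and grips with 20 to 120 N. Pads are 22 mm wide; open, the fingers measure 114 mm over their backs; the gripper's body (76 mm by 85 mm) begins 54 mm behind the grasp point. The pads swing forward as they close: fully open they stand 13 mm farther back than shut.
Start: joints at [1.22, 0.332, -0.065, 1.46, 0.022, 1.35, -0.088], TCP at [0.201, -0.592, 0.192] pointing down, gripper open.
Joint ranges: [-2.6, 2.6], [-0.5, 2.12], [-1.47, 1.34], [0.16, 2.42], [-1.27, 4.41], [0.06, 2.06], [-2.6, 2.6]. Speed limits (rad/s): [2.22, 2.22, 2.79, 2.79, 3.14, 3.14, 3.14].

INTERFACE

Orientations are given as a unit quaternion [x, y, z, w].
In Python, from workcell import manip gives the robot as it stands. The module is installed in compiled form; this text tells all that it offers.
- The arm moves only by the tool send_rows, never from a script. Its argument "steps" is a list of rows, each a list of 2 entries, a list of its own where there are three numbers: the shift along the tool's x, y, z in m, then the turn about the tool's z in rad. In form: [[[x, y, z], spin], ...]. A call has exactly 8 rows; each row is the pose to reach, as a shift and turn from the pose commanded when the call began, along the tool's axes at that moment; what a row does not reach only later rows make up. A row lasts 1/8 s, in which the tool goes at most 62.5 mm and 10.7 degrees, less where a joint would pass 70% of its speed; a pose out of reach is approached as far as the arm can. A call with a gripper value outside its range is refused whole. "hand" is the opening, from 0 (shut) to 1 (fully open), set as the call begins (left out, the last holds). The fingers move at their own pace and stop on an object; "force" is the grip in N (left out, the last holds). Time passes only in rows, so rows that repeat a pose let the fingers close, or fill a call up. It gives the time, the measured TCP pose, the force and the opening at its end, in the units of the state.
- manip.get_obs(): the state, without advancing time (a new reading comes with each control period).
- manip.camera(name): name is "scene" or "top"; returns (picture, depth): 420x560x3 uint8, red, green, blue; 420x560 float32, m along the optical axis (not along the pixel's ray), 0 where there is no reading.
- manip.camera_info(name): a dict with "intrinsics" (3x3 intrinsics, pixels), "pose" (4x4, takes a point from camera to world coordinates). Camera axes: x right, y up, looking along -z (the intrinsics and any distortion apply to the point x, -y, -z); pixel columns grow to the right and rows downward; lengths in m; the calibration is good to about 2 mm. A picture is of the moment at which its call begins. camera_info takes no time and is no camera call.
- manip.hand_in(): hands the job in, once; it reports no verdict.
The state is a dict: "clock": time; "joint_pos": joint angles; "joint_velocities": joint speeds; "tau": joint torques, N m; "position": TCP position; "ee_rot": TCP orientation; "ft_force": force on the tool from outside, world axes, zero at the start; "torque": the same for the moment, N m; "grip_width": opening from 0.0 (shut) to 1.0 (fully open).
Only numpy, scipy, OpenCV 4.12 (cv2) and the standard library are available. Lean on these libraries where they do the work, as an engineer would, in place of code of your own. Each camera call takes 0.05 s, during which the arm holds its last target.

TASK

Take the cabinet's lift-off door out of the slotted wooden stand and, holding it wide open, lower it gently so that both its knuckles drop fully home over the cabinet's two hinge pins, then let go of it. Once it hangs there, swing it shut against the cabinet's front and leave it, without shifting the other things on the bench.

Things in the scene. Friction and masses are not known exactly. Their poses are not given: they have to be found in the camera images.
- cabinet: Small grey open-fronted steel cabinet, fixed: 120 mm deep (x), 170 wide (y), 185 high; origin at the centre of its underside, front opening faces its -x. Two upright hinge pins stand on dark brackets outside its right-hand (-y) side, one above the other on the axis x = -68, y = -99 mm. Brackets are 10 mm thick, 20 mm round under the pin, running back along the side; nothing is above the upper pin.
- pin_low (a point): Foot of the lower hinge pin, on its axis at the bracket's upper face, 35 mm above the bench; axes as the cabinet. The pin points up, 20 mm tall, 10 mm thick for its lowest 7 mm, then tapering to 3.6 mm at the tip. Between its tip and the underside of the upper bracket are 70 mm.
- pin_up (a point): Foot of the upper hinge pin, identical, same axes, 100 mm straight above the lower one (135 mm above the bench).
- door: Steel door, 0.35 to 0.7 kg: panel 14 mm thick (x), y = 12 to 186 mm, z = 0 to 160 mm. Origin on its hinge axis at the lower edge's level; mid-plane x = 0. Outer face (-x) has louvre stripes and a flat dark pull. Shut, its axes match the cabinet's; it opens by turning about +z (at 90 degrees it points straight out of the front). Starts upright in the stand, lower edge 8 mm up, slot along its y.
- knuckle_low (a point): Centre of the underside of the door's lower knuckle, on the hinge axis, 20 mm above the door's lower edge. A knuckle is an upright tube 23 mm outside, 12.8 mm bore, 20 mm tall, open at both ends; fully home it rests on the bracket and this point coincides with pin_low.
- knuckle_up (a point): The same point of the upper knuckle, 100 mm above knuckle_low (all points of the door have its axes); fully home it coincides with pin_up.
- door_edge (a point): Middle of the door's free vertical edge (door frame x = 0, y = 186, z = 80 mm). Hung, the door's lower edge is 15 mm and its upper edge 175 mm above the bench; it turns freely, without latch, spring or stop up to 170 degrees, and stays where it is left; shut, its inner face rests on the cabinet's front.
- door_grip (a point): Middle of the door's upper edge, close above its centre of mass (door frame x = 0, y = 97 mm, z = 160 mm): a good place to pinch the 14 mm panel from above.
- stand: Fixed wooden stand, 75 mm (x) by 120 mm (y) and 50 mm high, with a slot 17 mm wide along its y whose floor is 8 mm above the bench; origin at the centre of its underside. The door stands in the slot and is drawn straight up.
- jar: Closed jar, 60 mm across, 85 mm high, origin at its underside; to be left alone.
- spool: Grey plastic spool, 70 mm across, 53 mm high, origin at its underside; to be left alone.
- carton: Small cardboard carton, 70 x 60 x 50 mm, origin at its underside; to be left alone.
- driver: Screwdriver lying on the bench, 180 mm long along its x; to be left alone.
Not all that is in view belongs to the job. Several things have the shape of the door; the one meant has the colours described above.

How it is judged:
By the outcome, as a careful person would: the job done as asked, in the order asked, and still so for the second after the job is handed in, with the robot touching nothing.
It also fails if it takes over 67 s, if anything falls off the work surface, if the arm or the gripper's body presses on something with over 40 N, if the wrist force passes 120 N, or if a joint passes its speed limit or range.

## Working session

There is one attempt and no reset: what is moved stays moved. The work goes in short steps, Python scripts to look and compute and a tool call to move; the robot and the scene stay as the last step left them, time stands still between calls to the robot, and variables do not carry over. Pictures are saved under pics/ and viewed, and the job is handed in when it is done.

Besides the shell and the picture viewer there is one more tool, called after "Emit:" by a JSON object that holds its "op" and its "data", one argument or row to a line. send_rows: Moves the arm, as the interface text tells. Its arguments: {"type":"object","properties":{"steps":{"type":"array"},"hand":{"type":"number"},"force":{"type":"number"}},"required":["steps"]}

```bash
mkdir -p pics; cat > h.py <<'E'
from workcell import manip
import numpy as np, cv2
def cam(n,save=None):
    p,d=manip.camera(n)
    np.savez(f'{n}.npz',p=p,d=d)
    if save: cv2.imwrite(f'pics/{save}.png',p[:,:,::-1])
    return p,d
def load(n):
    z=np.load(f'{n}.npz'); return z['p'],z['d']
def cloud(n,d):
    i=manip.camera_info(n);K=np.array(i['intrinsics']);T=np.array(i['pose'])
    v,u=np.mgrid[:d.shape[0],:d.shape[1]]
    X=(u-K[0,2])/K[0,0]*d;Y=(v-K[1,2])/K[1,1]*d
    P=np.stack([X,-Y,-d],-1)
    return P@T[:3,:3].T+T[:3,3]
E
python3 - <<'E'
from h import *
for n in('scene','top'):
    cam(n,n+'0'); i=manip.camera_info(n); print(i)
print(manip.get_obs(), manip.grip_depth)
E
```

```text
{'intrinsics': array([[425.2665924 ,   0.        , 276.8082637 ],
       [  0.        , 425.2665924 , 214.84694929],
       [  0.        ,   0.        ,   1.        ]]), 'pose': array([[ 0.47050053, -0.74946357,  0.46576131,  1.02618327],
       [ 0.88237601,  0.4034758 , -0.24211536, -0.40986366],
       [-0.00646677,  0.52489202,  0.85114426,  1.04525527],
       [ 0.        ,  0.        ,  0.        ,  1.        ]])}
{'intrinsics': array([[409.17920399,   0.        , 285.09770982],
       [  0.        , 409.17920399, 206.3695051 ],
       [  0.        ,   0.        ,   1.        ]]), 'pose': array([[-0.01265679,  0.98615973, -0.16531423,  0.3143869 ],
       [-0.9999135 , -0.01189089,  0.00562193, -0.14017079],
       [ 0.00357839,  0.16537109,  0.98622492,  1.36321395],
       [ 0.        ,  0.        ,  0.        ,  1.        ]])}
{'clock': 0.1, 'joint_pos': array([ 1.22039457,  0.33275874, -0.06468991,  1.46084175,  0.0215926 ,
        1.34990806, -0.08853215]), 'joint_velocities': array([ 3.37412477e-06, -1.51761664e-04,  7.68455577e-06, -2.78490637e-03,
       -1.86403607e-04,  4.74964312e-04,  2.34505542e-04]), 'tau': array([ 6.25376415e-04, -6.26749206e+01,  4.86627908e-02, -3.92424452e+01,
        1.62820512e-02,  7.08460328e-03,  2.09032135e-05]), 'position': array([ 0.20109666, -0.59136454,  0.19143412]), 'ee_rot': array([ 8.13000306e-01, -5.82262938e-01, -5.11056812e-04, -3.33879633e-04]), 'ft_force': array([ 0.17014482, -0.13490514, -0.62024321]), 'torque': array([-0.00671921, -0.0053331 ,  0.03469492]), 'grip_width': 0.9998857741937935} 0.0187
```

View pics/scene0.png

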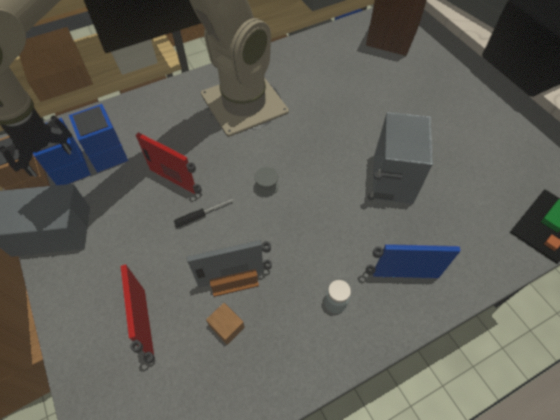

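View pics/top0.png

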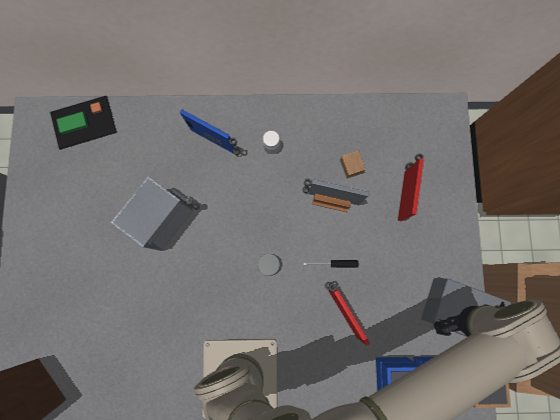

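```bash
python3 - <<'E'
from h import *
p,d=load('scene')
a=cv2.resize(p[90:220,350:450],None,fx=4,fy=4,interpolation=2)
b=cv2.resize(p[225:305,170:290],None,fx=4,fy=4,interpolation=2)
im=np.zeros((580,800,3),np.uint8); im[:520,:400]=a[:, :400]; im[:320,400:]=b[:,80:480]
cv2.imwrite('pics/z1.png',im[:,:,::-1])
p,d=load('top')
a=cv2.resize(p[170:255,105:215],None,fx=4,fy=4,interpolation=2)
b=cv2.resize(p[170:220,295:375],None,fx=4,fy=4,interpolation=2)
im=np.zeros((580,800,3),np.uint8); im[:340,:440]=a; im[:200,450:770]=b
cv2.imwrite('pics/z2.png',im[:,:,::-1])
E
```

```text
(no output)
```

View pics/z1.png

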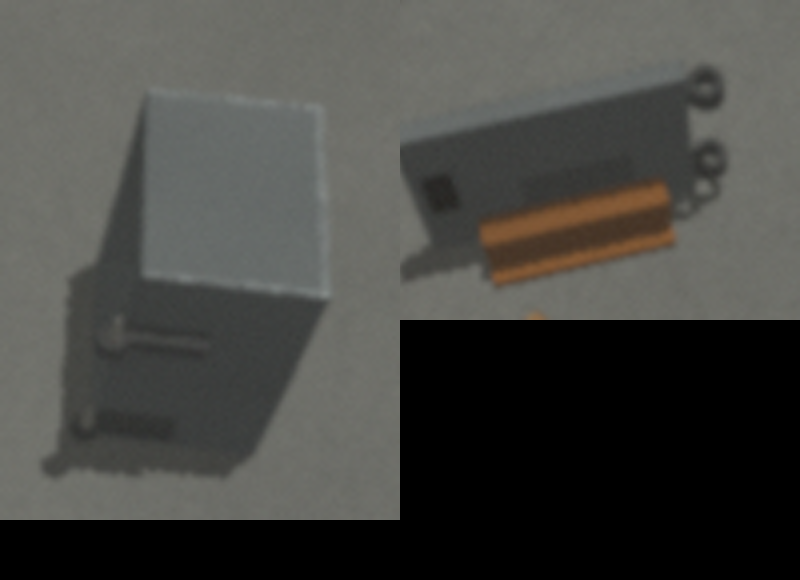

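View pics/z2.png

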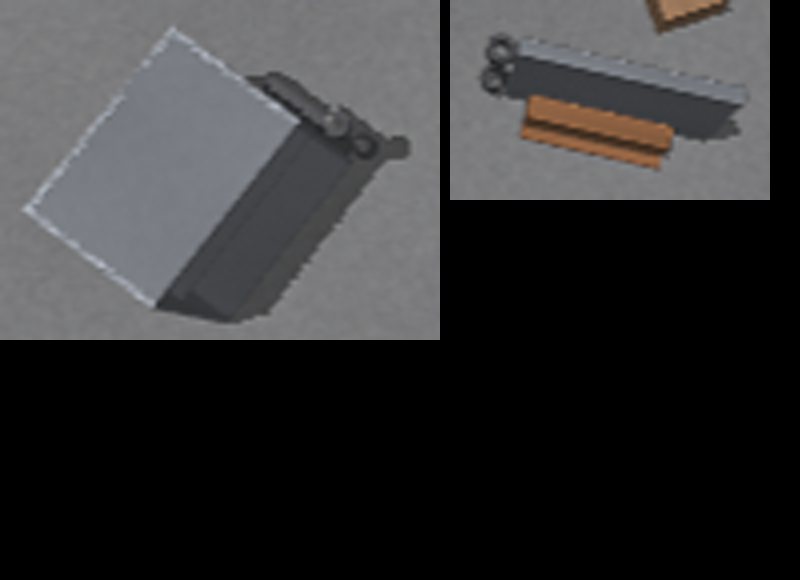

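```bash
cat > meas.py <<'E'
from h import *
def rect(P,mask):
    q=P[mask][:,:2]; r=cv2.minAreaRect((q*1000).astype(np.float32)); return r,len(q),P[mask][:,2].mean(), np.median(q,0)
E
python3 - <<'E'
from meas import *
for n in('top','scene'):
    p,d=load(n);P=cloud(n,d);z=P[...,2];x=P[...,0];y=P[...,1]
    v,u=np.mgrid[:420,:560]
    bench=(abs(z)<.012)&(d>0);print(n,'bench z',np.median(z[bench]),'depth noise',z[bench].std())
    if n=='top':
        boxes=dict(cab=(105,170,215,255,.175,.195),door=(295,170,375,220,.155,.175),stand=(295,185,375,220,.04,.056),jar=(255,125,290,155,.07,.09),spool=(255,250,285,280,.043,.06),carton=(335,145,370,180,.04,.055),red=(395,150,430,225,.05,.3),red2=(320,275,375,350,.05,.3),blue=(175,105,250,160,.05,.3),drv=(300,255,365,272,.008,.05))
    else:
        boxes=dict(cab=(350,90,450,220,.175,.195),door=(170,225,290,290,.155,.175),stand=(200,265,265,305,.04,.056))
    for k,(a,b,c,e,l,h) in boxes.items():
        m=(u>=a)&(u<c)&(v>=b)&(v<e)&(z>l)&(z<h)&(d>0)
        if m.sum()<5: print(k,'none');continue
        r,N,mz,med=rect(P,m);print(k,np.round(r[0],1),np.round(r[1],1),round(r[2],1),N,'z %.3f'%mz,'zmax %.3f'%z[m].max(),np.round(cv2.boxPoints(r)).tolist() if k in('cab','door','stand') else '')
E
```

```text
top bench z 0.0003996422195531313 depth noise 0.003288741600175303
cab [503.  259.5] [122.6 170.4] 53.3 2413 z 0.186 zmax 0.193 [[398.0, 261.0], [535.0, 159.0], [608.0, 258.0], [471.0, 360.0]]
door [ 569.8 -313.1] [172.9  15.3] 76.2 313 z 0.167 zmax 0.174 [[542.0, -395.0], [557.0, -399.0], [598.0, -231.0], [583.0, -227.0]]
stand [ 559.3 -294.9] [191.1  32.6] 71.6 309 z 0.049 zmax 0.056 [[514.0, -380.0], [545.0, -391.0], [605.0, -209.0], [574.0, -199.0]]
jar [ 754.2 -104.7] [50.6 51.5] 48.5 202 z 0.084 zmax 0.090 
spool [348.  -92.6] [66.7 66.1] 89.3 379 z 0.053 zmax 0.060 
carton [ 679.6 -376.9] [70.1 61.8] 18.1 373 z 0.049 zmax 0.055 
red [ 584.4 -551.2] [ 22.6 195.6] 79.9 821 z 0.124 zmax 0.167 
red2 [ 203.7 -329.2] [196.7  21.4] 31.3 521 z 0.141 zmax 0.167 
blue [771.2  90.1] [199.1  20.7] 60.7 688 z 0.128 zmax 0.166 
drv [ 347.2 -295.2] [ 27.2 176.2] 2.3 271 z 0.021 zmax 0.031 
scene bench z 0.00041462137928482967 depth noise 0.0025274712658290145
cab [504.5 259.7] [121.5 175.9] 53.0 2301 z 0.185 zmax 0.191 [[398.0, 264.0], [538.0, 158.0], [611.0, 255.0], [471.0, 361.0]]
door [ 572.4 -313.6] [173.8  16.4] 75.6 584 z 0.166 zmax 0.173 [[543.0, -396.0], [559.0, -400.0], [602.0, -231.0], [586.0, -227.0]]
stand [ 616.4 -316.8] [167.3  80.4] 76.5 543 z 0.049 zmax 0.056 [[558.0, -389.0], [636.0, -407.0], [675.0, -245.0], [597.0, -226.0]]
```

```bash
cat > go.py <<'E'
from h import *
from scipy.spatial.transform import Rotation as R
def plan(dst,yaw=None,frm=None):
    o=manip.get_obs(); p=o['position'] if frm is None else np.array(frm); M=R.from_quat(o['ee_rot']).as_matrix()
    s=M.T@(np.array(dst)-p); y=np.degrees(np.arctan2(M[1,0],M[0,0]))
    sp=None if yaw is None else np.radians(-((yaw-y+90)%180-90))
    print('clk %.2f'%o['clock'],'pos',np.round(o['position']*1e3,1),'yaw %.2f'%y,'tilt',np.round(M[:,2],4),'F',np.round(o['ft_force'],1),'T',np.round(o['torque'],2),'grip %.3f'%o['grip_width'],'j7 %.2f'%o['joint_pos'][6])
    print('shift mm',np.round(s*1e3,1),'spin',sp)
E
python3 - <<'E'
from go import *
plan([.5716,-.3114,.25],-14.1,[.201,-.592,.192])
E
```

```text
clk 0.10 pos [ 201.1 -591.4  191.4] yaw -71.22 tilt [-4.0e-04  1.1e-03 -1.0e+00] F [ 0.2 -0.1 -0.6] T [-0.01 -0.01  0.03] grip 1.000 j7 -0.09
shift mm [-146.4 -441.2  -57.8] spin -0.9969276053232072
```

Emit:
{"op": "send_rows", "data": {
  "steps": [
    [[-0.015,-0.045,-0.05],-0.12],
    [[-0.033,-0.1,-0.058],-0.28],
    [[-0.052,-0.157,-0.058],-0.44],
    [[-0.071,-0.214,-0.058],-0.6],
    [[-0.09,-0.271,-0.058],-0.76],
    [[-0.109,-0.328,-0.058],-0.9],
    [[-0.128,-0.385,-0.058],-0.997],
    [[-0.1464,-0.4412,-0.058],-0.997]
  ],
  "hand": 1
}}

```text
clock: 1.1
position: [0.5729, -0.3099, 0.2498]
ee_rot: [0.993, -0.122, -0.0, -0.0]
ft_force: [1.1, 0.2, 0.4]
grip_width: 1.001
```

```bash
python3 - <<'E'
from go import *
plan([.5716,-.3114,.130],-14.1)
E
```

```text
clk 1.10 pos [ 572.9 -309.9  249.8] yaw -14.03 tilt [-4.e-04  1.e-04 -1.e+00] F [1.1 0.2 0.4] T [-0.03 -0.08  0.03] grip 1.001 j7 0.08
shift mm [ -0.9   1.8 119.8] spin 0.0011829055901818252
```

Emit:
{"op": "send_rows", "data": {
  "steps": [
    [[0,0,0.02],0],
    [[0,0,0.045],0],
    [[0,0,0.07],0],
    [[0,0,0.09],0],
    [[0,0,0.105],0],
    [[0,0,0.115],0],
    [[0,0,0.12],0],
    [[0,0,0.12],0]
  ]
}}

```text
clock: 2.1
position: [0.5719, -0.3111, 0.1303]
ee_rot: [0.992, -0.123, 0.0, 0.0]
ft_force: [0.2, -0.7, 0.6]
grip_width: 1.001
```

```bash
python3 - <<'E'
from go import *
plan([.5716,-.3114,.130],-14.1)
E
```

```text
clk 2.10 pos [ 571.9 -311.1  130.3] yaw -14.10 tilt [ 2.e-04 -1.e-04 -1.e+00] F [ 0.2 -0.7  0.6] T [0.03 0.   0.02] grip 1.001 j7 0.06
shift mm [-0.2  0.3  0.3] spin 7.887436978851066e-05
```

Emit:
{"op": "send_rows", "data": {
  "steps": [
    [[0,0,0],0],
    [[0,0,0],0],
    [[0,0,0],0],
    [[0,0,0],0],
    [[0,0,0],0],
    [[0,0,0],0],
    [[0,0,0],0],
    [[0,0,0],0]
  ],
  "hand": 0,
  "force": 60
}}

```text
clock: 3.1
position: [0.5718, -0.3111, 0.1301]
ee_rot: [0.992, -0.123, 0.0, 0.0]
ft_force: [0.9, 0.7, 1.1]
grip_width: 0.0
```

```bash
python3 - <<'E'
from go import *
plan([.5716,-.3114,.230],-14.1)
cam('scene','s1');
E
```

```text
clk 3.10 pos [ 571.8 -311.1  130.1] yaw -14.09 tilt [ 0.e+00 -1.e-04 -1.e+00] F [0.9 0.7 1.1] T [-0.05  0.    0.02] grip 0.000 j7 0.06
shift mm [ -0.2   0.4 -99.9] spin 0.0001359009076397252
```

View pics/s1.png

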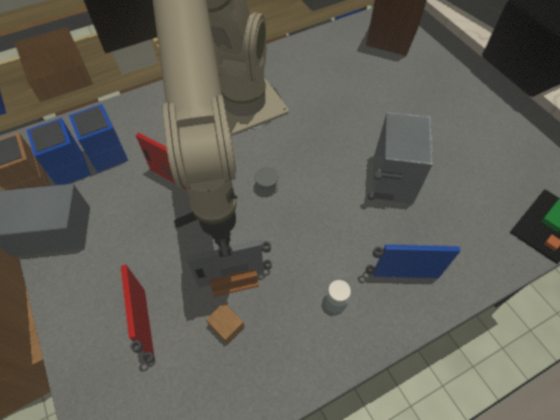

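```bash
python3 - <<'E'
from go import *
a,_=load('scene'); b,d=cam('top')
im=np.zeros((480,800,3),np.uint8)
im[:400,:400]=cv2.resize(a[215:295,185:265+20][:, :80+20],(400,400)) if 0 else cv2.resize(a[210:290,190:270],(400,400),interpolation=2)
im[:400,400:]=cv2.resize(b[150:230,300:380],(400,400),interpolation=2)
cv2.imwrite('pics/z3.png',im[:,:,::-1])
E
```

```text
(no output)
```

View pics/z3.png

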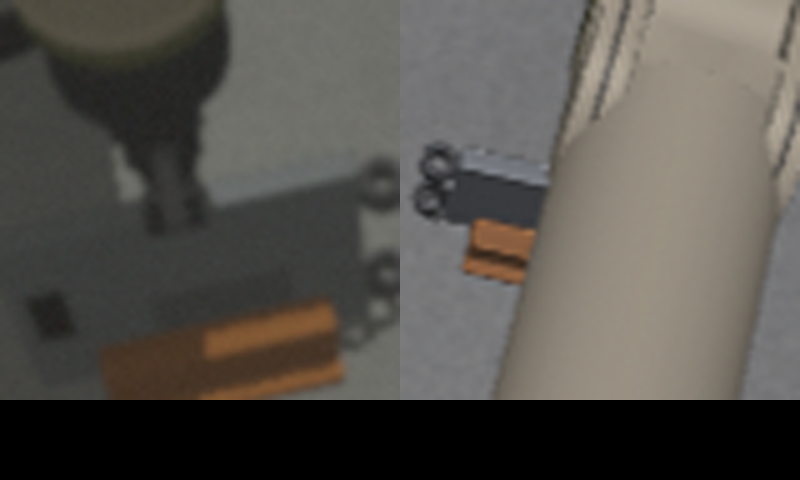

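Emit:
{"op": "send_rows", "data": {
  "steps": [
    [[0,0,-0.003],0],
    [[0,0,-0.006],0],
    [[0,0,-0.01],0],
    [[0,0,-0.014],0],
    [[0,0,-0.018],0],
    [[0,0,-0.02],0],
    [[0,0,-0.02],0],
    [[0,0,-0.02],0]
  ]
}}

```text
clock: 4.2
position: [0.5718, -0.3111, 0.1499]
ee_rot: [0.992, -0.123, -0.0, 0.0]
ft_force: [0.1, -1.0, 0.0]
grip_width: -0.0
```

```bash
python3 - <<'E'
from go import *
plan([.5716,-.3114,.230],-14.1)
a,_=cam('scene')
im=cv2.resize(a[200:310,180:290],(550,550),interpolation=2)
cv2.imwrite('pics/z4.png',im[:,:,::-1])
E
```

```text
clk 4.20 pos [ 571.8 -311.1  149.9] yaw -14.09 tilt [-2.e-04  0.e+00 -1.e+00] F [ 0.1 -1.   0. ] T [-0.07 -0.   -0.04] grip -0.000 j7 0.06
shift mm [ -0.1   0.4 -80.1] spin 0.00014603838020872792
```

View pics/z4.png

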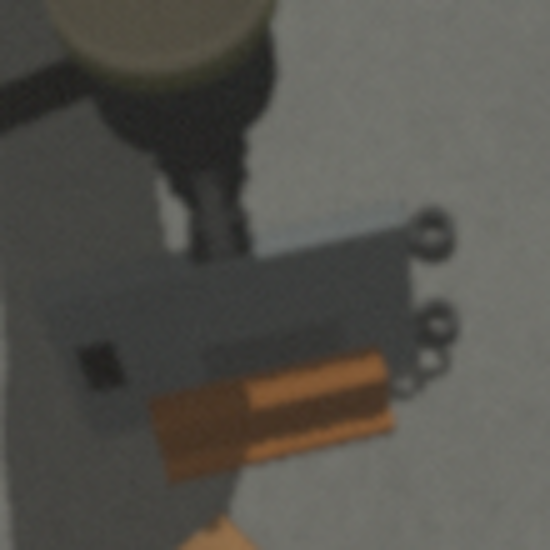

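```bash
python3 - <<'E'
from go import *
def proj(n,X):
    i=manip.camera_info(n);K=i['intrinsics'];T=i['pose'];c=np.linalg.inv(T)@np.append(X,1)
    return (K[0,0]*c[0]/-c[2]+K[0,2],K[1,1]*-c[1]/-c[2]+K[1,2],-c[2])
for n in('scene','top'):
  print(n,proj(n,[.5718,-.3111,.1499]),proj(n,[.5718,-.3111,.168]))
a,d=load('scene');P=cloud('scene',d)
# finger pixels
for v in range(236,262,2):
    print(v,[tuple(np.round(P[v,u]*1e3).astype(int).tolist()) for u in (214,219,224,229,234)], a[v,224])
E
```

```text
scene (np.float64(225.2919819331859), np.float64(253.029854137803), np.float64(0.9976228439832409)) (np.float64(224.43329012715557), np.float64(249.51532592282933), np.float64(0.9822171328964534))
top (np.float64(338.98379950262853), np.float64(188.14428685000138), np.float64(1.2401154552597364)) (np.float64(339.7924662894321), np.float64(186.87607196930617), np.float64(1.2222647841514478))
236 [(583, -328, 265), (606, -323, 298), (613, -314, 301), (452, -263, 0), (459, -251, 1)] [43 41 40]
238 [(582, -329, 255), (610, -325, 298), (612, -315, 291), (459, -266, 1), (465, -254, 1)] [48 48 45]
240 [(443, -305, -2), (584, -320, 243), (590, -311, 243), (464, -269, 0), (472, -257, 3)] [50 48 48]
242 [(449, -308, -1), (576, -320, 219), (619, -319, 289), (470, -272, 2), (477, -259, 2)] [54 54 53]
244 [(458, -311, 5), (611, -328, 276), (622, -320, 287), (601, -305, 240), (481, -262, -1)] [57 57 56]
246 [(462, -313, 2), (618, -330, 281), (623, -321, 281), (628, -313, 283), (573, -288, 167)] [57 59 55]
248 [(467, -316, 0), (623, -332, 283), (628, -323, 283), (632, -314, 282), (579, -290, 168)] [59 59 57]
250 [(562, -333, 169), (626, -334, 280), (629, -325, 278), (631, -315, 271), (583, -292, 168)] [54 53 52]
252 [(566, -335, 168), (628, -335, 276), (578, -315, 171), (580, -304, 163), (584, -293, 160)] [58 59 57]
254 [(1026, -410, 1045), (575, -327, 166), (578, -316, 160), (581, -305, 155), (583, -294, 149)] [59 59 58]
256 [(572, -338, 160), (575, -328, 157), (577, -317, 149), (580, -306, 143), (583, -295, 139)] [61 62 61]
258 [(571, -340, 150), (574, -329, 145), (578, -318, 141), (581, -307, 137), (582, -296, 128)] [58 60 57]
260 [(571, -341, 139), (574, -330, 134), (578, -319, 132), (580, -308, 124), (583, -297, 120)] [62 63 62]
```

```bash
python3 - <<'E'
from go import *
def proj(n,X):
    i=manip.camera_info(n);K=i['intrinsics'];T=i['pose'];c=np.linalg.inv(T)@np.append(X,1)
    return (K[0,0]*c[0]/-c[2]+K[0,2],K[1,1]*-c[1]/-c[2]+K[1,2])
im=np.zeros((560,800,3),np.uint8)
for k,n in enumerate(('scene','top')):
  q=cv2.imread(f'pics/{n}0.png'); 
  pts=[proj(n,[.201,-.592,z]) for z in (.192,.265,.35)]
  print(pts)
  x,y=[int(t) for t in pts[0]]; x0=max(0,x-40);y0=y-55
  c=cv2.resize(q[y0:y0+110,x0:x0+80],(400,550),interpolation=2)
  for i,t in enumerate(pts): cv2.circle(c,(int((t[0]-x0)*5),int((t[1]-y0)*5)),4,[(0,0,255),(0,255,0),(255,0,0)][i],-1)
  im[:550,400*k:400*k+400]=c
cv2.imwrite('pics/z5.png',im)
a,d=load('scene')
im=cv2.normalize(d[180:310,160:290],None,0,255,cv2.NORM_MINMAX).astype(np.uint8)
c=d[190:290,180:290];c=np.clip((c-.75)/(1.15-.75),0,1)*255
cv2.imwrite('pics/z6.png',cv2.applyColorMap(cv2.resize(c.astype(np.uint8),None,fx=5,fy=5,interpolation=0),cv2.COLORMAP_JET))
E
```

```text
[(np.float64(60.1067737702206), np.float64(176.13161982912055)), (np.float64(46.50077678890824), np.float64(157.51210891385782)), (np.float64(28.372213483671004), np.float64(132.70356435784282))]
[(np.float64(446.42821030535754), np.float64(314.2011691676837)), (np.float64(457.4151670249355), np.float64(316.8477890217814)), (np.float64(472.2360207431441), np.float64(320.4179465009123))]
```

View pics/z5.png

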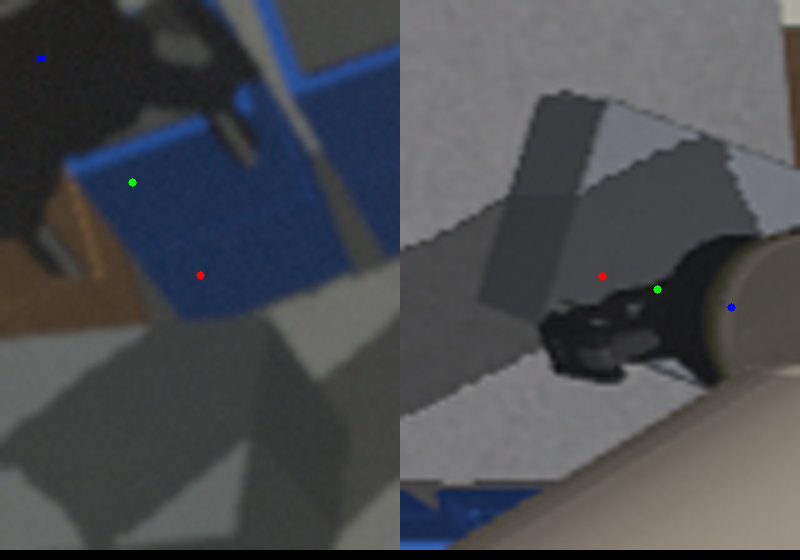

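View pics/z6.png

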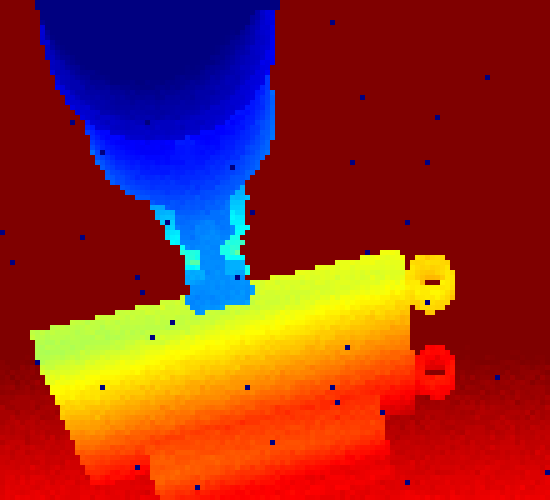

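```bash
python3 - <<'E'
from go import *
def proj(n,X):
    i=manip.camera_info(n);K=i['intrinsics'];T=i['pose'];c=np.linalg.inv(T)@np.append(X,1)
    return (K[0,0]*c[0]/-c[2]+K[0,2],K[1,1]*-c[1]/-c[2]+K[1,2])
def ray(n,u,v):
    i=manip.camera_info(n);K=i['intrinsics'];T=i['pose']
    r=T[:3,:3]@np.array([(u-K[0,2])/K[0,0],-(v-K[1,2])/K[1,1],-1]); return T[:3,3],r/np.linalg.norm(r)
a,r=ray('scene',51,163.4);b,s=ray('top',441,328)
t=np.linalg.lstsq(np.stack([r,-s],1),b-a,rcond=None)[0]
print(a+t[0]*r,b+t[1]*s)
for n in('scene','top'): print(n,proj(n,[0,0,0]),proj(n,[0,0,.2]))
# depth reading of arm: base region
p,d=load('scene');P=cloud('scene',d)
for uv in [(203,103),(234,130),(287,104),(222,250),(222,246),(210,200),(240,45)]: print(uv,np.round(P[uv[1],uv[0]]*1e3))
print(manip.get_obs()['joint_pos'])
E
```

```text
[ 0.15989192 -0.60068653  0.20264887] [ 0.16416477 -0.57398576  0.19220906]
scene (np.float64(243.6398207414202), np.float64(102.99361288990247)) (np.float64(238.86107070503607), np.float64(53.878042289803204))
top (np.float64(240.41320248512534), np.float64(376.52528906025316)) (np.float64(232.62745559629838), np.float64(394.82622603516387))
(203, 103) [ 548. -285.  588.]
(234, 130) [109. -86.  13.]
(287, 104) [ 76. 129.   1.]
(222, 250) [ 629. -329.  282.]
(222, 246) [ 622. -325.  283.]
(210, 200) [ 610. -323.  434.]
(240, 45) [ 77. -25. 290.]
[ 0.73076704  0.44466646 -0.41095436  1.42498834  0.178819    1.309091
  0.06318667]
```

```bash
python3 - <<'E'
from go import *
a,d=cam('scene')
P=cloud('scene',d);o=manip.get_obs();M=R.from_quat(o['ee_rot']).as_matrix()
Q=(P-o['position'])@M*1e3
v,u=np.mgrid[:420,:560]
m=(d>0)&(abs(Q[...,0])<90)&(abs(Q[...,1])<90)&(Q[...,2]<-22)&(P[...,2]>.15)
for z0 in range(-20,-300,-15):
    k=m&(Q[...,2]<=z0)&(Q[...,2]>z0-15)
    if k.sum(): print(z0,k.sum(),'x',np.round(np.percentile(Q[k][:,0],[2,50,98])),'y',np.round(np.percentile(Q[k][:,1],[2,50,98])))
c=cv2.resize(a[190:290,180:290],None,fx=5,fy=5,interpolation=2);c=np.clip(c.astype(float)*2,0,255).astype(np.uint8)
cv2.imwrite('pics/z7.png',c[:,:,::-1])
E
```

```text
-20 2 x [-2. -1.  0.] y [66. 74. 83.]
-65 2 x [5. 5. 6.] y [ 8.  9. 10.]
-80 20 x [ 9. 14. 27.] y [-14.  -7.  12.]
-95 20 x [12. 15. 26.] y [-16. -10.  14.]
-110 22 x [12. 16. 53.] y [-16.   1.  16.]
-125 131 x [17. 53. 61.] y [-17.  -1.  16.]
-140 67 x [18. 39. 48.] y [-14.  -0.  16.]
-155 53 x [32. 36. 39.] y [-16.  -2.  10.]
-170 134 x [10. 32. 37.] y [-35.   0.  35.]
-185 149 x [10. 32. 37.] y [-36.  -2.  34.]
-200 183 x [13. 31. 37.] y [-35.  -1.  32.]
-215 27 x [13. 37. 42.] y [-26.   1.  40.]
-230 194 x [11. 36. 42.] y [-41.  -1.  39.]
-245 260 x [ 2. 34. 42.] y [-39.  -0.  41.]
-260 188 x [16. 36. 41.] y [-32.   2.  37.]
-275 208 x [12. 36. 41.] y [-41.  -0.  37.]
-290 268 x [11. 34. 41.] y [-40.  -9.  36.]
```

View pics/z7.png

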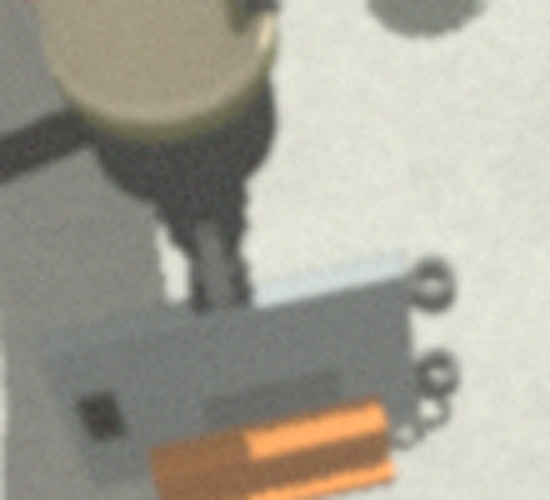

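Emit:
{"op": "send_rows", "data": {
  "steps": [
    [[0,0,-0.04],0.15],
    [[0,0,-0.08],0.33],
    [[0,0,-0.1],0.51],
    [[0,0,-0.1],0.69],
    [[0,0,-0.1],0.87],
    [[0,0,-0.1],1.05],
    [[0,0,-0.1],1.23],
    [[0,0,-0.1],1.4]
  ]
}}

```text
clock: 5.3
position: [0.5718, -0.311, 0.25]
ee_rot: [-0.678, 0.735, 0.0, -0.0]
ft_force: [0.3, -0.5, -0.2]
grip_width: -0.003
```

```bash
cat >> go.py <<'E'
def proj(n,X):
    i=manip.camera_info(n);K=i['intrinsics'];T=i['pose'];c=np.linalg.inv(T)@np.append(X,1)
    return (K[0,0]*c[0]/-c[2]+K[0,2],K[1,1]*-c[1]/-c[2]+K[1,2])
def ray(n,u,v):
    i=manip.camera_info(n);K=i['intrinsics'];T=i['pose']
    r=T[:3,:3]@np.array([(u-K[0,2])/K[0,0],-(v-K[1,2])/K[1,1],-1]); return T[:3,3],r/np.linalg.norm(r)
def tri(uv1,uv2):
    a,r=ray('scene',*uv1);b,s=ray('top',*uv2)
    t=np.linalg.lstsq(np.stack([r,-s],1),b-a,rcond=None)[0]
    return a+t[0]*r,b+t[1]*s
E
python3 - <<'E'
from go import *
plan([.5716,-.3114,.230],-14.1)
a,d=cam('scene')
P=cloud('scene',d);o=manip.get_obs();M=R.from_quat(o['ee_rot']).as_matrix()
Q=(P-o['position'])@M*1e3
m=(d>0)&(abs(Q[...,0])<90)&(abs(Q[...,1])<90)&(Q[...,2]<40)&(P[...,2]>.19)
for z0 in range(40,-200,-15):
    k=m&(Q[...,2]<=z0)&(Q[...,2]>z0-15)
    if k.sum(): print(z0,k.sum(),'x',np.round(np.percentile(Q[k][:,0],[2,50,98])),'y',np.round(np.percentile(Q[k][:,1],[2,50,98])))
c=cv2.resize(a[160:270,170:280],None,fx=5,fy=5,interpolation=2);c=np.clip(c.astype(float)*2,0,255).astype(np.uint8)
t=proj('scene',o['position']);print(t);c=c.copy();cv2.circle(c,(int((t[0]-170)*5),int((t[1]-160)*5)),3,(255,0,0),-1)
cv2.imwrite('pics/z8.png',c[:,:,::-1])
E
```

```text
clk 5.30 pos [ 571.8 -311.   250. ] yaw -94.63 tilt [-2.e-04  1.e-04 -1.e+00] F [ 0.3 -0.5 -0.2] T [ 0.03  0.01 -0.05] grip -0.003 j7 -1.27
shift mm [ 0.4  0.1 20. ] spin -1.4055329612787384
-35 16 x [-11.   1.  11.] y [-11. -10.  -5.]
-50 57 x [-13.   0.  13.] y [-11.  -8.  -3.]
-65 55 x [-13.  -1.  13.] y [-11.  -7.  10.]
-80 154 x [-34.   2.  31.] y [-13. -10.   9.]
-95 188 x [-42.   4.  42.] y [-16. -10.   9.]
-110 219 x [-54.  -1.  54.] y [-18. -11.   3.]
-125 355 x [-60.   4.  60.] y [-19.  -7.  11.]
-140 144 x [-45.  18.  44.] y [-20. -10.   6.]
-155 34 x [-39.  34.  38.] y [-32.  -9.   6.]
-170 195 x [-33.   5.  36.] y [-38. -32.  -7.]
-185 198 x [-32.   4.  36.] y [-37. -33.  -8.]
(np.float64(220.2265252213926), np.float64(232.08135269096886))
```

View pics/z8.png

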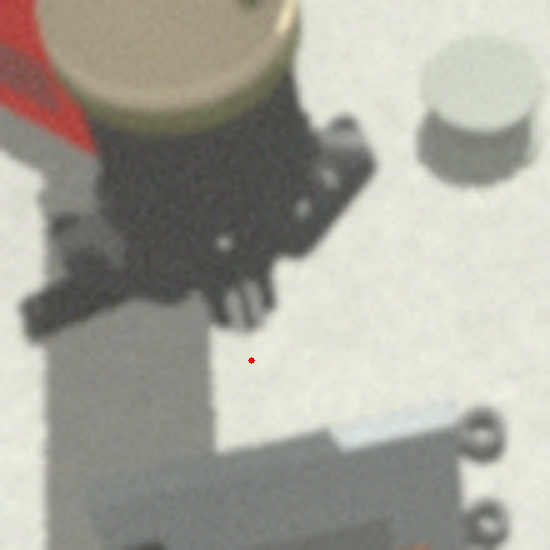

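```bash
python3 - <<'E'
from go import *
a,d=load('scene')
P=cloud('scene',d);o=manip.get_obs();M=R.from_quat(o['ee_rot']).as_matrix()
Q=(P-o['position'])@M*1e3
m=(d>0)&(abs(Q[...,0])<15)&(abs(Q[...,1])<15)&(Q[...,2]<40)&(P[...,2]>.19)
print(np.sort(Q[m][:,2])[::-1][:30].round())
k=m&(Q[...,2]>-56)
print(Q[k].round()[:40].tolist())
E
```

```text
[-42. -43. -43. -45. -45. -45. -47. -47. -47. -48. -48. -48. -49. -49.
 -49. -50. -50. -51. -51. -51. -51. -51. -51. -52. -52. -52. -53. -53.
 -53. -53.]
[[13.0, 6.0, -54.0], [-11.0, -5.0, -54.0], [-13.0, -5.0, -54.0], [-9.0, -6.0, -54.0], [-11.0, -6.0, -52.0], [-12.0, -7.0, -53.0], [-8.0, -6.0, -50.0], [-10.0, -7.0, -51.0], [-12.0, -6.0, -47.0], [-5.0, -10.0, -55.0], [-7.0, -10.0, -53.0], [11.0, -6.0, -54.0], [9.0, -7.0, -55.0], [7.0, -6.0, -52.0], [1.0, -9.0, -52.0], [-1.0, -10.0, -53.0], [-3.0, -11.0, -54.0], [-4.0, -13.0, -56.0], [-7.0, -10.0, -50.0], [13.0, -5.0, -51.0], [11.0, -6.0, -51.0], [9.0, -6.0, -49.0], [7.0, -5.0, -47.0], [6.0, -10.0, -54.0], [4.0, -10.0, -53.0], [2.0, -10.0, -51.0], [-0.0, -11.0, -51.0], [-2.0, -10.0, -48.0], [-4.0, -11.0, -48.0], [-6.0, -10.0, -47.0], [12.0, -7.0, -49.0], [10.0, -5.0, -45.0], [6.0, -11.0, -51.0], [4.0, -10.0, -49.0], [2.0, -11.0, -48.0], [0.0, -10.0, -45.0], [-2.0, -9.0, -43.0], [-4.0, -9.0, -42.0], [5.0, -10.0, -45.0], [3.0, -10.0, -43.0]]
```

Emit:
{"op": "send_rows", "data": {
  "steps": [
    [[0,0,0],-0.15],
    [[0,0,0],-0.33],
    [[0,0,0],-0.51],
    [[0,0,0],-0.69],
    [[0,0,0],-0.87],
    [[0,0,0],-1.05],
    [[0,0,0.02],-1.23],
    [[0,0,0.05],-1.405]
  ],
  "hand": 1
}}

```text
clock: 6.35
position: [0.5723, -0.3113, 0.2003]
ee_rot: [0.993, -0.116, 0.001, 0.0]
ft_force: [-0.7, 0.0, -0.4]
grip_width: 1.001
```

Emit:
{"op": "send_rows", "data": {
  "steps": [
    [[0,0,0],0],
    [[0,0,0.015],0],
    [[0,0,0.035],0],
    [[0,0,0.055],0],
    [[0,0,0.075],0],
    [[0,0,0.095],0],
    [[0,0,0.105],0],
    [[0,0,0.11],0]
  ]
}}

```text
clock: 7.35
position: [0.5718, -0.311, 0.0895]
ee_rot: [0.993, -0.12, -0.0, -0.0]
ft_force: [0.7, 0.1, -0.5]
grip_width: 1.001
```

Emit:
{"op": "send_rows", "data": {
  "steps": [
    [[0,0,0],0],
    [[0,0,0],0],
    [[0,0,0],0],
    [[0,0,0],0],
    [[0,0,0],0],
    [[0,0,0],0],
    [[0,0,0],0],
    [[0,0,0],0]
  ],
  "hand": 0,
  "force": 60
}}

```text
clock: 8.35
position: [0.5722, -0.3113, 0.0906]
ee_rot: [0.993, -0.12, 0.0, 0.0]
ft_force: [0.7, -1.1, 5.0]
grip_width: 0.158
```

```bash
python3 - <<'E'
from go import *
plan([.5716,-.3114,.190],-14.1)
E
```

```text
clk 8.35 pos [ 572.2 -311.3   90.6] yaw -13.81 tilt [ 9.e-04 -5.e-04 -1.e+00] F [ 0.7 -1.1  5. ] T [-0.17 -0.2   0.01] grip 0.158 j7 0.06
shift mm [ -0.4   0.3 -99.4] spin 0.005039412890729985
```

Emit:
{"op": "send_rows", "data": {
  "steps": [
    [[0,0,-0.008],0],
    [[0,0,-0.018],0],
    [[0,0,-0.03],0],
    [[0,0,-0.045],0],
    [[0,0,-0.06],0],
    [[0,0,-0.075],0],
    [[0,0,-0.085],0],
    [[0,0,-0.09],0]
  ]
}}

```text
clock: 9.35
position: [0.5719, -0.3112, 0.1809]
ee_rot: [0.993, -0.12, 0.0, 0.0]
ft_force: [0.3, -0.0, -5.7]
grip_width: 0.161
```

```bash
python3 - <<'E'
from go import *
plan([.5716,-.3114,.190],-14.1)
a,d=cam('scene','s2')
E
```

```text
clk 9.35 pos [ 571.9 -311.2  180.9] yaw -13.81 tilt [ 5.e-04 -4.e-04 -1.e+00] F [ 0.3 -0.  -5.7] T [0.02 0.01 0.01] grip 0.161 j7 0.08
shift mm [-0.3  0.3 -9.1] spin 0.0050372925338818255
```

View pics/s2.png

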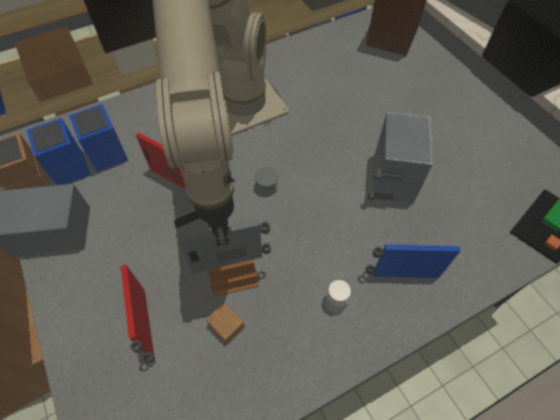

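```bash
python3 - <<'E'
from go import *
plan([.5044,-.0067,.1326],None)
E
```

```text
clk 9.40 pos [ 572.1 -311.2  181.2] yaw -13.81 tilt [ 8.e-04 -5.e-04 -1.e+00] F [ 0.4  0.7 -4.3] T [ 0.03 -0.05 -0.03] grip 0.155 j7 0.08
shift mm [-138.4 -279.6   48.3] spin None
```

Emit:
{"op": "send_rows", "data": {
  "steps": [
    [[-0.006,-0.012,0],0],
    [[-0.016,-0.033,0],0],
    [[-0.03,-0.06,0],0],
    [[-0.046,-0.092,0],0],
    [[-0.063,-0.127,0],0],
    [[-0.08,-0.161,0],0],
    [[-0.096,-0.194,0],0],
    [[-0.111,-0.224,0.005],0]
  ]
}}

```text
clock: 10.4
position: [0.5166, -0.0647, 0.1749]
ee_rot: [0.993, -0.12, 0.0, 0.0]
ft_force: [0.2, 0.7, -6.6]
grip_width: 0.159
```

Emit:
{"op": "send_rows", "data": {
  "steps": [
    [[-0.012,-0.024,0.01],0],
    [[-0.02,-0.042,0.02],0],
    [[-0.025,-0.051,0.03],0],
    [[-0.027,-0.055,0.037],0],
    [[-0.0274,-0.0556,0.041],0],
    [[-0.0274,-0.0556,0.043],0],
    [[-0.0274,-0.0556,0.0433],0],
    [[-0.0274,-0.0556,0.0433],0]
  ]
}}

```text
clock: 11.4
position: [0.5044, -0.0068, 0.132]
ee_rot: [0.993, -0.12, 0.0, 0.0]
ft_force: [-0.1, 0.1, -5.1]
grip_width: 0.158
```

```bash
python3 - <<'E'
from go import *
plan([.5044,-.0067,.1326],None)
a,d=cam('scene','s3');b,_=cam('top','t3')
im=np.zeros((480,800,3),np.uint8)
im[:480,:400]=cv2.resize(a[110:230,310:410],(400,480),interpolation=2)
im[:480,400:]=cv2.resize(b[160:280,160:260],(400,480),interpolation=2)
cv2.imwrite('pics/z9.png',np.clip(im[:,:,::-1]*1.5,0,255))
E
```

```text
clk 11.40 pos [504.4  -6.8 132. ] yaw -13.84 tilt [ 4.e-04 -1.e-04 -1.e+00] F [-0.1  0.1 -5.1] T [ 0.01 -0.    0.02] grip 0.158 j7 -0.39
shift mm [ 0.  -0.1 -0.6] spin None[ WARN:0@1.445] global loadsave.cpp:1063 imwrite_ Unsupported depth image for selected encoder is fallbacked to CV_8U.
```

View pics/s3.png

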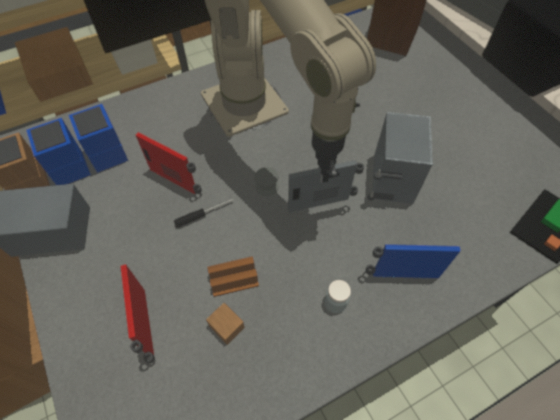

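View pics/z9.png

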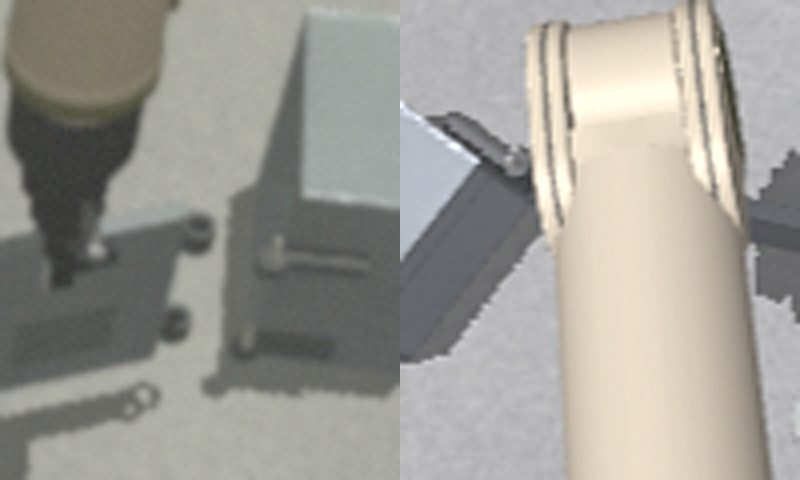

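```bash
python3 - <<'E'
from go import *
a,_=load('scene'); b=cv2.imread('pics/top0.png')[:,:,::-1]
im=np.zeros((600,800,3),np.uint8)
im[:600,:500]=cv2.resize(a[155:205,345:395][:, :42],(500,600),interpolation=2) if 0 else cv2.resize(a[155:203,345:385],(500,600),interpolation=2)
im[:300,500:]=cv2.resize(b[192:212,180:200],(300,300),interpolation=2)
im=np.clip(im.astype(float)*1.8,0,255).astype(np.uint8)
for i in range(0,40,5): cv2.putText(im,str(345+i),(int(i*12.5),590),0,.4,(255,255,0)); cv2.line(im,(int(i*12.5),0),(int(i*12.5),5),(255,0,0))
for i in range(0,48,5): cv2.putText(im,str(155+i),(0,int(i*12.5)+5),0,.4,(255,255,0))
cv2.imwrite('pics/z10.png',im[:,:,::-1])
E
```

```text
(no output)
```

View pics/z10.png

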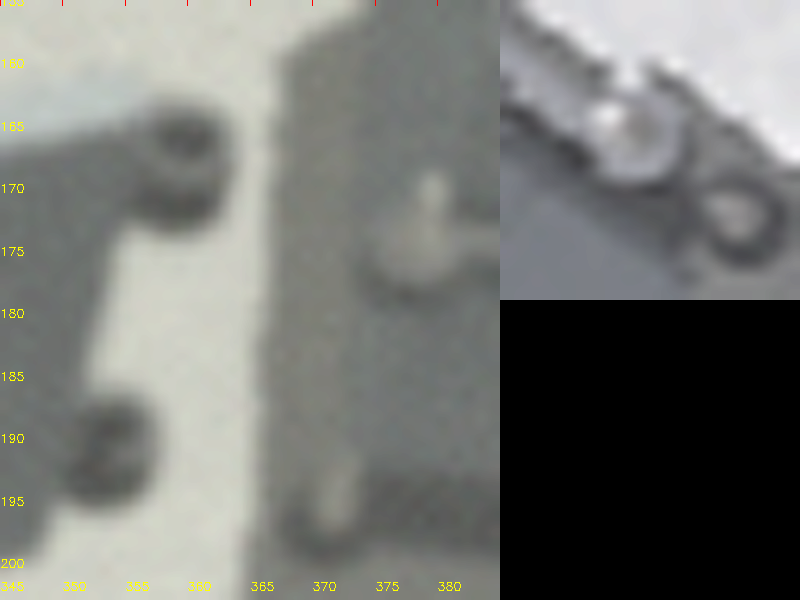

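```bash
python3 - <<'E'
from go import *
def pl(n,u,v,z):
    a,r=ray(n,u,v); return np.round((a+r*(z-a[2])/r[2])*1e3,1)
print('pin up sc',pl('scene',379.1,168.7,.155),'low',pl('scene',371.9,191.3,.055))
print('pin up top',pl('top',188.3,200.5,.135),'low',pl('top',195.4,206.2,.035))
print('kn up',pl('scene',359.3,165.3,.1894),'low',pl('scene',353.5,188.9,.0894))
c=[.5418,.1458]
for z in (.155,.135,.055,.035): print(z,proj('scene',[*c,z]),proj('top',[*c,z]))
dd=np.radians(256.2);g=np.array([.5044,-.0067]);k=g-.097*np.array([np.cos(dd),np.sin(dd)]);print('kn exp',k)
for z in (.1894,.1694,.0894,.0694): print(z,proj('scene',[*k,z]))
E
```

```text
pin up sc [540.7 147.4 155. ] low [542.7 145.4  55. ]
pin up top [542.  147.6 135. ] low [541.1 147.2  35. ]
kn up [526.7  88.  189.4] low [529.   86.4  89.4]
0.155 (np.float64(378.8221103320144), np.float64(169.22028154374468)) (np.float64(187.38335639879935), np.float64(199.34910685247988))
0.135 (np.float64(377.3404224356829), np.float64(173.83837759579183)) (np.float64(188.90513124681556), np.float64(200.5451490310851))
0.055 (np.float64(371.8330021089714), np.float64(191.00379828305122)) (np.float64(194.53955840590623), np.float64(204.9735390411685))
0.035 (np.float64(370.5522034377961), np.float64(194.99576670060145)) (np.float64(195.84494813918735), np.float64(205.9995128785977))
kn exp [0.52753775 0.08750003]
0.1894 (np.float64(359.3277145819105), np.float64(165.61486833180868))
0.1694 (np.float64(358.0986301219303), np.float64(170.4434079214744))
0.0894 (np.float64(353.54109604957847), np.float64(188.34798194884021))
0.0694 (np.float64(352.4836706346311), np.float64(192.50214762698587))
```

Emit:
{"op": "send_rows", "data": {
  "steps": [
    [[0,-0.006,0],0],
    [[0,-0.016,0],0],
    [[0,-0.028,0],0],
    [[0,-0.04,0],0],
    [[-0.0005,-0.05,0],0],
    [[-0.0005,-0.057,0],0],
    [[-0.0005,-0.06,0],0],
    [[-0.0005,-0.0606,0],0]
  ]
}}

```text
clock: 12.5
position: [0.5181, 0.0524, 0.1318]
ee_rot: [0.993, -0.12, -0.0, 0.0]
ft_force: [0.3, -0.7, -5.5]
grip_width: 0.157
```

```bash
python3 - <<'E'
from go import *
plan([.5184,.0523,.132],None)
a,_=cam('scene');b,_=cam('top')
im=np.zeros((600,800,3),np.uint8)
im[:600,:500]=cv2.resize(a[155:203,350:390],(500,600),interpolation=2)
im[:300,500:]=cv2.resize(b[185:215,175:205],(300,300),interpolation=2)
im=np.clip(im.astype(float)*1.8,0,255).astype(np.uint8)
for i in range(0,40,5): cv2.putText(im,str(350+i),(int(i*12.5),590),0,.4,(255,255,0))
for i in range(0,48,5): cv2.putText(im,str(155+i),(0,int(i*12.5)+5),0,.4,(255,255,0))
cv2.imwrite('pics/z11.png',im[:,:,::-1])
E
```

```text
clk 12.50 pos [518.1  52.4 131.8] yaw -13.81 tilt [-1.e-04 -2.e-04 -1.e+00] F [ 0.3 -0.7 -5.5] T [-0.02  0.   -0.  ] grip 0.157 j7 -0.53
shift mm [ 0.3  0.  -0.2] spin None
```

View pics/z11.png

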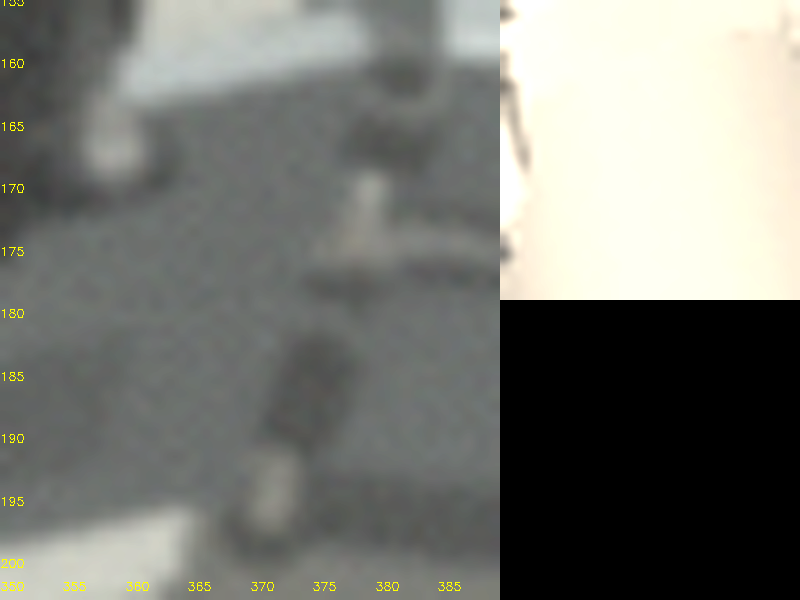

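```bash
python3 - <<'E'
from go import *
a,d=load('scene');g=a.astype(float).mean(2)
for r in (182,183,184,185,186,187,188,189): print(r,g[r,366:384].round().astype(int).tolist())
print()
for r in (159,160,161,162,163,164,165,166,167): print(r,g[r,372:390].round().astype(int).tolist())
print('pins')
for r in (168,169,170,171,172,173): print(r,g[r,372:386].round().astype(int).tolist())
for r in (191,192,193,194,195,196): print(r,g[r,366:380].round().astype(int).tolist())
P=cloud('scene',d)
for r in (184,186,188): print(r,[tuple((P[r,c]*1e3).round().astype(int).tolist()) for c in range(369,379)])
for r in (162,164,166): print(r,[tuple((P[r,c]*1e3).round().astype(int).tolist()) for c in range(375,386)])
E
```

```text
182 [62, 60, 62, 60, 62, 65, 58, 54, 50, 49, 51, 55, 61, 61, 61, 62, 62, 62]
183 [63, 61, 60, 61, 62, 58, 56, 49, 47, 46, 49, 52, 55, 60, 62, 60, 62, 62]
184 [63, 63, 60, 62, 60, 58, 53, 48, 45, 45, 47, 48, 53, 58, 61, 62, 63, 63]
185 [62, 60, 61, 61, 60, 57, 50, 47, 48, 47, 46, 50, 55, 59, 62, 62, 64, 62]
186 [62, 63, 62, 58, 60, 55, 50, 48, 48, 48, 48, 51, 57, 61, 61, 62, 63, 63]
187 [61, 61, 61, 59, 58, 53, 47, 47, 48, 47, 51, 51, 58, 61, 61, 63, 64, 63]
188 [62, 61, 62, 60, 58, 49, 48, 49, 48, 47, 49, 54, 61, 63, 63, 63, 64, 64]
189 [61, 62, 61, 60, 56, 50, 46, 47, 48, 48, 51, 58, 62, 63, 63, 61, 64, 62]

159 [107, 105, 103, 100, 98, 94, 88, 79, 66, 62, 60, 63, 67, 78, 91, 97, 98, 100]
160 [96, 90, 85, 83, 80, 76, 73, 61, 55, 52, 51, 55, 62, 70, 70, 70, 74, 74]
161 [79, 74, 69, 68, 66, 65, 63, 60, 55, 50, 49, 52, 61, 67, 64, 64, 61, 65]
162 [63, 63, 61, 63, 63, 62, 63, 65, 61, 54, 54, 56, 65, 68, 63, 63, 63, 63]
163 [61, 62, 63, 62, 61, 59, 61, 63, 62, 63, 64, 65, 66, 66, 61, 64, 64, 63]
164 [60, 63, 61, 62, 63, 60, 57, 54, 59, 58, 61, 62, 60, 60, 60, 61, 64, 63]
165 [61, 61, 63,
[... 1325 characters left out ...]
5, 136, 80), (545, 139, 79), (549, 139, 83), (549, 142, 82), (552, 143, 84), (550, 149, 78), (539, 166, 53), (541, 168, 54)]
162 [(541, 124, 198), (543, 126, 198), (543, 130, 196), (544, 132, 195), (543, 137, 191), (534, 150, 174), (535, 153, 174), (539, 153, 178), (541, 153, 180), (549, 148, 192), (550, 151, 191)]
164 [(544, 123, 193), (543, 128, 189), (543, 132, 186), (543, 135, 185), (546, 136, 187), (549, 135, 192), (549, 139, 190), (552, 139, 192), (551, 144, 188), (553, 146, 189), (538, 167, 160)]
166 [(542, 128, 179), (544, 130, 180), (543, 134, 177), (545, 136, 178), (547, 137, 180), (548, 139, 179), (549, 141, 180), (550, 145, 178), (552, 146, 180), (551, 150, 176), (541, 166, 156)]
```

Emit:
{"op": "send_rows", "data": {
  "steps": [
    [[0,-0.0006,0.003],0],
    [[0,-0.0006,0.007],0],
    [[0,-0.0006,0.011],0],
    [[0,-0.0006,0.014],0],
    [[0,-0.0006,0.016],0],
    [[0,-0.0006,0.018],0],
    [[0,-0.0006,0.02],0],
    [[0,-0.0006,0.02],0]
  ]
}}

```text
clock: 13.6
position: [0.5182, 0.053, 0.1117]
ee_rot: [0.993, -0.12, -0.0, 0.0]
ft_force: [-0.1, 0.1, -5.2]
grip_width: 0.155
```

```bash
python3 - <<'E'
from go import *
plan([.5184,.0528,.112],None)
a,_=cam('scene')
im=np.zeros((600,800,3),np.uint8)
im[:600,:500]=cv2.resize(a[155:203,350:390],(500,600),interpolation=2)
im=np.clip(im.astype(float)*1.8,0,255).astype(np.uint8)
cv2.imwrite('pics/z12.png',im[:,:,::-1])
E
```

```text
clk 13.60 pos [518.2  53.  111.7] yaw -13.81 tilt [-2.e-04 -1.e-04 -1.e+00] F [-0.1  0.1 -5.2] T [-0.    0.04  0.03] grip 0.155 j7 -0.54
shift mm [ 0.3  0.1 -0.3] spin None
```

View pics/z12.png

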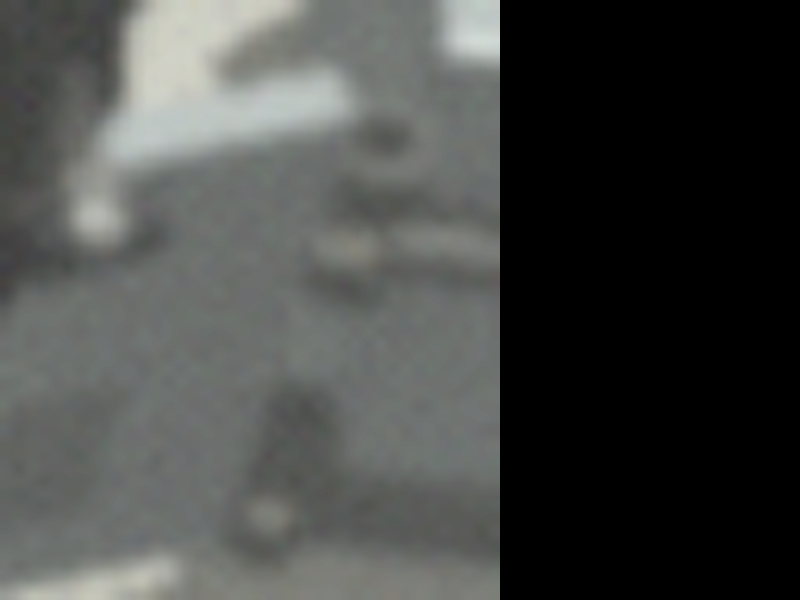

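Emit:
{"op": "send_rows", "data": {
  "steps": [
    [[0,0,0.0015],0],
    [[0,0,0.003],0],
    [[0,0,0.0045],0],
    [[0,0,0.006],0],
    [[0,0,0.0075],0],
    [[0,0,0.009],0],
    [[0,0,0.01],0],
    [[0,0,0.01],0]
  ]
}}

```text
clock: 14.65
position: [0.5186, 0.0528, 0.1019]
ee_rot: [0.993, -0.12, 0.0, 0.0]
ft_force: [2.4, -1.6, -3.1]
grip_width: 0.155
```

Emit:
{"op": "send_rows", "data": {
  "steps": [
    [[0.0003,0.0001,0.0005],0],
    [[0.0003,0.0001,0.001],0],
    [[0.0003,0.0001,0.0015],0],
    [[0.0003,0.0001,0.002],0],
    [[0.0003,0.0001,0.0025],0],
    [[0.0003,0.0001,0.003],0],
    [[0.0003,0.0001,0.0035],0],
    [[0.0003,0.0001,0.0035],0]
  ]
}}

```text
clock: 15.65
position: [0.5186, 0.0528, 0.0983]
ee_rot: [0.993, -0.12, 0.0, 0.0]
ft_force: [2.8, -1.7, -3.0]
grip_width: 0.157
```

Emit:
{"op": "send_rows", "data": {
  "steps": [
    [[0.0005,0.0002,0.0003],0],
    [[0.0005,0.0002,0.0006],0],
    [[0.0005,0.0002,0.0009],0],
    [[0.0005,0.0002,0.0012],0],
    [[0.0005,0.0002,0.0014],0],
    [[0.0005,0.0002,0.0014],0],
    [[0.0005,0.0002,0.0014],0],
    [[0.0005,0.0002,0.0014],0]
  ]
}}

```text
clock: 16.65
position: [0.5191, 0.0525, 0.0972]
ee_rot: [0.993, -0.12, 0.0, 0.0]
ft_force: [-0.4, -2.5, 5.8]
grip_width: 0.159
```

```bash
python3 - <<'E'
from go import *
plan([.5184,.0528,.112],None)
a,_=cam('scene')
im=np.zeros((600,800,3),np.uint8)
im[:600,:500]=cv2.resize(a[155:203,350:390],(500,600),interpolation=2)
im=np.clip(im.astype(float)*1.8,0,255).astype(np.uint8)
cv2.imwrite('pics/z13.png',im[:,:,::-1])
E
```

```text
clk 16.65 pos [519.1  52.5  97.2] yaw -13.81 tilt [ 4.e-04 -2.e-04 -1.e+00] F [-0.4 -2.5  5.8] T [-0.12  0.24  0.02] grip 0.159 j7 -0.55
shift mm [ -0.8  -0.1 -14.8] spin None
```

View pics/z13.png

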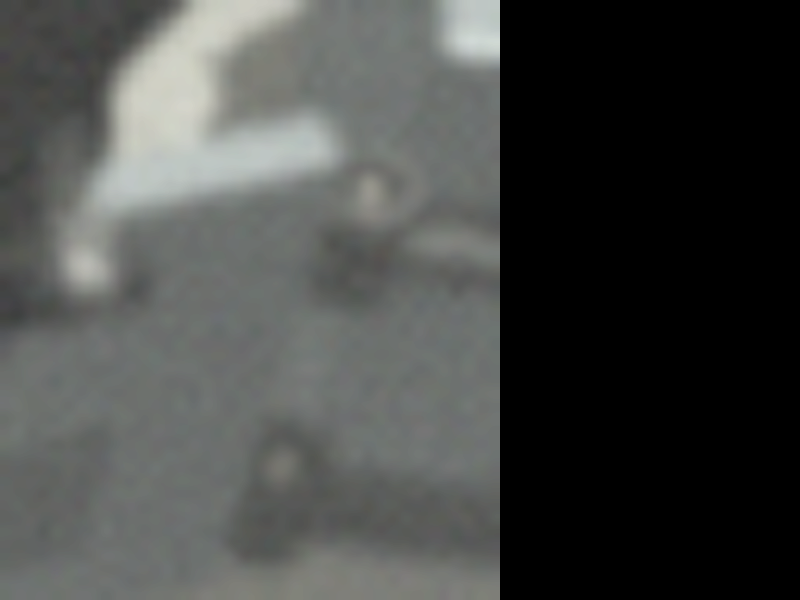

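Emit:
{"op": "send_rows", "data": {
  "steps": [
    [[0,0,0],0],
    [[0,0,0],0],
    [[0,0,0],0],
    [[0,0,0],0],
    [[0,0,0],0],
    [[0,0,0],0],
    [[0,0,0],0],
    [[0,0,0],0]
  ],
  "hand": 1
}}

```text
clock: 17.7
position: [0.519, 0.0525, 0.0969]
ee_rot: [0.993, -0.12, 0.0, 0.0]
ft_force: [0.3, -0.0, 0.5]
grip_width: 0.997
```

Emit:
{"op": "send_rows", "data": {
  "steps": [
    [[0,0,-0.01],0],
    [[0,0,-0.025],0],
    [[0,0,-0.045],0],
    [[0,0,-0.065],0],
    [[0,0,-0.085],0],
    [[0,0,-0.1],0],
    [[0,0,-0.11],0],
    [[0,0,-0.11],0]
  ]
}}

```text
clock: 18.7
position: [0.5193, 0.0526, 0.2075]
ee_rot: [0.993, -0.12, 0.001, -0.0]
ft_force: [-0.6, 0.4, -0.9]
grip_width: 1.004
```

```bash
python3 - <<'E'
from go import *
plan([.5184,.0528,.112],None)
a,d=cam('scene','s5');P=cloud('scene',d)
v,u=np.mgrid[:420,:560];m=(u>285)&(u<390)&(v>140)&(v<230)&(abs(P[...,2]-.175)<.006)&(P[...,0]<.56)&(P[...,1]<.15)&(d>0)
r,N,mz,_=__import__('meas').rect(P,m);print(r,N,mz)
im=cv2.resize(a[110:230,280:440],(800,600),interpolation=2)
cv2.imwrite('pics/z14.png',np.clip(im[:,:,::-1]*1.6,0,255).astype(np.uint8))
E
```

```text
clk 18.70 pos [519.3  52.6 207.5] yaw -13.81 tilt [ 1.e-03 -1.e-04 -1.e+00] F [-0.6  0.4 -0.9] T [ 0.01 -0.01 -0.05] grip 1.004 j7 -0.50
shift mm [-1.   0.  95.5] spin None
((515.8182373046875, 48.006282806396484), (171.45899963378906, 16.445280075073242), 74.80734252929688) 307 0.17250286233154077
```

View pics/z14.png

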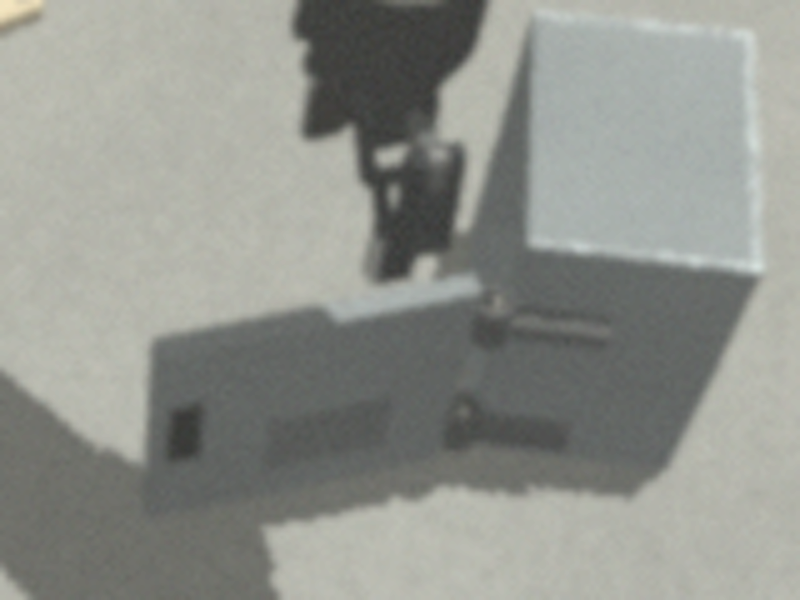

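```bash
python3 - <<'E'
from go import *
plan([.5496,.0002,.2072],76)
E
```

```text
clk 18.75 pos [518.9  52.5 206.8] yaw -13.81 tilt [-1.e-04 -1.e-04 -1.e+00] F [-1.4 -0.2  0.3] T [0.02 0.01 0.03] grip 1.001 j7 -0.50
shift mm [42.3 43.5 -0.4] spin -1.5674979171502288
```

Emit:
{"op": "send_rows", "data": {
  "steps": [
    [[0.006,0.006,0],-0.15],
    [[0.014,0.014,0],-0.33],
    [[0.022,0.022,0],-0.51],
    [[0.03,0.031,0],-0.69],
    [[0.036,0.037,0],-0.87],
    [[0.04,0.041,0],-1.05],
    [[0.0423,0.0435,0],-1.23],
    [[0.0423,0.0435,0],-1.41]
  ],
  "hand": 0
}}

```text
clock: 19.75
position: [0.5493, -0.0001, 0.2059]
ee_rot: [0.832, 0.554, -0.001, -0.001]
ft_force: [0.5, 0.0, 0.9]
grip_width: 0.002
```

Emit:
{"op": "send_rows", "data": {
  "steps": [
    [[0,0,0.01],-0.16],
    [[0,0,0.03],-0.16],
    [[0,0,0.05],-0.16],
    [[0,0,0.075],-0.16],
    [[0,0,0.095],-0.16],
    [[0,0,0.11],-0.16],
    [[0,0,0.117],-0.16],
    [[0,0,0.118],-0.16]
  ]
}}

```text
clock: 20.75
position: [0.5497, 0.0003, 0.0888]
ee_rot: [0.787, 0.617, -0.0, -0.0]
ft_force: [-0.1, -0.1, 0.8]
grip_width: -0.0
```

```bash
cat > arc.py <<'E'
from go import *
A=np.array([.5418,.1464])
def arc(phis,r=.14,off=.018,extra=0):
    o=manip.get_obs(); M=R.from_quat(o['ee_rot']).as_matrix(); y0=np.degrees(np.arctan2(M[1,0],M[0,0]))
    plan([*o['position']])
    for f in phis:
        c,s=np.cos(np.radians(f)),np.sin(np.radians(f))
        p=A+r*np.array([c,s])+(off+extra)*np.array([-s,c])
        sh=M.T@np.append(p-o['position'][:2],0)
        print(f,np.round(p*1e3,1),np.round(sh[:2],4).tolist(),'spin %.3f'%np.radians(-((f-180-y0+90)%180-90)))
E
python3 - <<'E'
from arc import *
a,d=cam('scene','s6')
im=cv2.resize(a[110:230,280:440],(800,600),interpolation=2)
cv2.imwrite('pics/z15.png',np.clip(im[:,:,::-1]*1.6,0,255).astype(np.uint8))
arc([256,256,252,248,244,240,236,232,228,224,220])
E
```

```text
clk 20.80 pos [5.499e+02 3.000e-01 8.910e+01] yaw 76.15 tilt [ 4.e-04  0.e+00 -1.e+00] F [ 0.3 -0.4  0.2] T [-0.03  0.01 -0.03] grip 0.003 j7 1.06
shift mm [0. 0. 0.] spin None
256 [525.4   6.2] [-0.0001, -0.0252] spin 0.003
256 [525.4   6.2] [-0.0001, -0.0252] spin 0.003
252 [515.7   7.7] [-0.001, -0.035] spin 0.072
248 [506.    9.9] [-0.0012, -0.0449] spin 0.142
244 [496.6  12.7] [-0.0007, -0.0547] spin 0.212
240 [487.4  16.2] [0.0005, -0.0645] spin 0.282
236 [478.4  20.3] [0.0023, -0.0742] spin 0.352
232 [469.8  25. ] [0.0048, -0.0837] spin 0.421
228 [461.5  30.3] [0.008, -0.093] spin 0.491
224 [453.6  36.2] [0.0118, -0.1021] spin 0.561
220 [446.1  42.6] [0.0163, -0.1109] spin 0.631
```

View pics/z15.png

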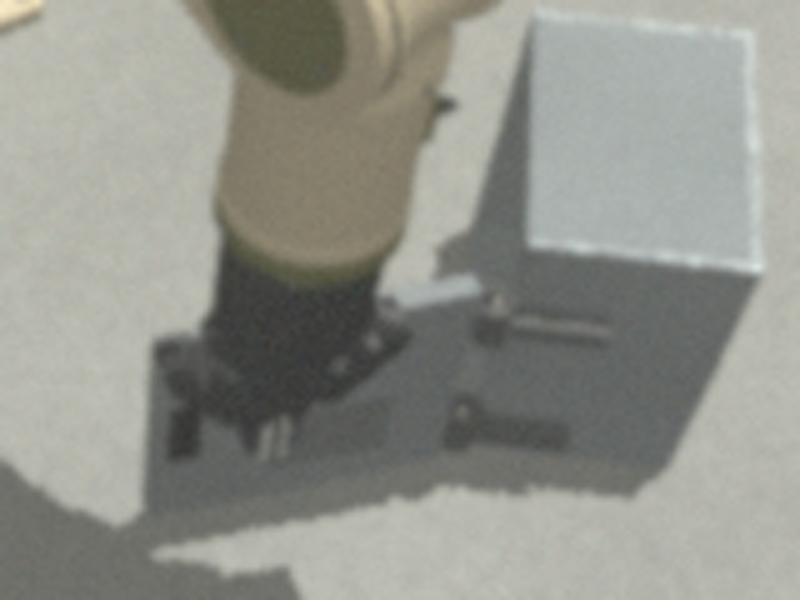

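Emit:
{"op": "send_rows", "data": {
  "steps": [
    [[0,-0.012,0],0],
    [[0,-0.022,0],0.003],
    [[-0.001,-0.03,0],0.04],
    [[-0.001,-0.038,0],0.1],
    [[-0.001,-0.0449,0],0.142],
    [[-0.0007,-0.0547,0],0.212],
    [[0.0005,-0.0645,0],0.282],
    [[0.0023,-0.0742,0],0.352]
  ]
}}

```text
clock: 21.8
position: [0.4778, 0.0202, 0.089]
ee_rot: [0.884, 0.468, 0.0, 0.0]
ft_force: [1.0, -1.0, 0.7]
grip_width: 0.003
```

```bash
python3 - <<'E'
from arc import *
arc([236-3.5*i for i in range(9)])
E
```

```text
clk 21.80 pos [477.8  20.2  89. ] yaw 55.78 tilt [ 5.e-04 -3.e-04 -1.e+00] F [ 1.  -1.   0.7] T [-0.06 -0.05  0.  ] grip 0.003 j7 0.74
shift mm [0. 0. 0.] spin None
236.0 [478.4  20.3] [0.0004, 0.0005] spin -0.004
232.5 [470.9  24.4] [-0.0005, -0.008] spin 0.057
229.0 [463.5  28.9] [-0.0008, -0.0166] spin 0.118
225.5 [456.5  33.9] [-0.0006, -0.0253] spin 0.179
222.0 [449.8  39.3] [0.0001, -0.0339] spin 0.240
218.5 [443.4  45.2] [0.0013, -0.0424] spin 0.302
215.0 [437.4  51.4] [0.003, -0.0508] spin 0.363
211.5 [431.8  57.9] [0.0053, -0.0592] spin 0.424
208.0 [426.6  64.8] [0.0081, -0.0673] spin 0.485
```

Emit:
{"op": "send_rows", "data": {
  "steps": [
    [[-0.0005,-0.008,0],0.057],
    [[-0.0008,-0.0166,0],0.118],
    [[-0.0006,-0.0253,0],0.179],
    [[0,-0.0339,0],0.24],
    [[0.0013,-0.0424,0],0.302],
    [[0.003,-0.0508,0],0.363],
    [[0.0053,-0.0592,0],0.424],
    [[0.0081,-0.0673,0],0.485]
  ]
}}

```text
clock: 22.8
position: [0.4266, 0.0647, 0.089]
ee_rot: [0.97, 0.242, 0.0, 0.0]
ft_force: [0.5, -0.4, 0.0]
grip_width: 0.002
```

```bash
python3 - <<'E'
from arc import *
arc([208-3.5*i for i in range(9)])
a,d=cam('scene','s7')
im=cv2.resize(a[80:230,260:440],(720,600),interpolation=2)
cv2.imwrite('pics/z16.png',np.clip(im[:,:,::-1]*1.6,0,255).astype(np.uint8))
E
```

```text
clk 22.80 pos [426.6  64.7  89. ] yaw 28.01 tilt [ 5.e-04 -4.e-04 -1.e+00] F [ 0.5 -0.4  0. ] T [-0.05 -0.05  0.  ] grip 0.002 j7 0.22
shift mm [0. 0. 0.] spin None
208.0 [426.6  64.8] [0.0001, -0.0] spin 0.000
204.5 [421.9  72. ] [-0.0008, -0.0086] spin 0.061
201.0 [417.5  79.4] [-0.0011, -0.0172] spin 0.122
197.5 [413.7  87.1] [-0.0009, -0.0259] spin 0.183
194.0 [410.3  95.1] [-0.0001, -0.0344] spin 0.245
190.5 [407.4 103.2] [0.0011, -0.043] spin 0.306
187.0 [405.  111.5] [0.0029, -0.0514] spin 0.367
183.5 [403.2 119.9] [0.0052, -0.0597] spin 0.428
180.0 [401.8 128.4] [0.008, -0.0679] spin 0.489
```

View pics/z16.png

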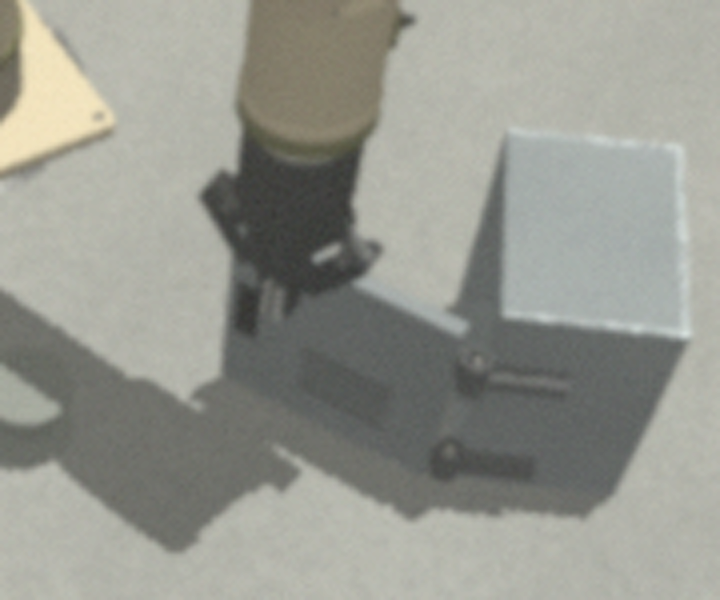

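Emit:
{"op": "send_rows", "data": {
  "steps": [
    [[-0.0008,-0.0086,0],0.061],
    [[-0.0011,-0.0172,0],0.122],
    [[-0.0009,-0.0259,0],0.183],
    [[0,-0.0344,0],0.245],
    [[0.0011,-0.043,0],0.306],
    [[0.0029,-0.0514,0],0.367],
    [[0.0052,-0.0597,0],0.428],
    [[0.008,-0.0679,0],0.489]
  ]
}}

```text
clock: 23.85
position: [0.4018, 0.1282, 0.0889]
ee_rot: [1.0, 0.001, 0.0, 0.0]
ft_force: [0.6, -0.6, 0.0]
grip_width: -0.003
```

```bash
python3 - <<'E'
from arc import *
arc([180-3.5*i for i in range(9)]+[148,146,144.5,143.1])
E
```

```text
clk 23.85 pos [401.8 128.2  88.9] yaw 0.06 tilt [ 3.e-04 -4.e-04 -1.e+00] F [ 0.6 -0.6  0. ] T [-0.09 -0.04  0.01] grip -0.003 j7 -0.42
shift mm [0. 0. 0.] spin None
180.0 [401.8 128.4] [0.0, -0.0002] spin 0.001
176.5 [401. 137.] [-0.0008, -0.0088] spin 0.062
173.0 [400.6 145.6] [-0.0011, -0.0174] spin 0.123
169.5 [400.9 154.2] [-0.0009, -0.026] spin 0.184
166.0 [401.6 162.8] [-0.0001, -0.0346] spin 0.245
162.5 [402.9 171.3] [0.0011, -0.0431] spin 0.307
159.0 [404.6 179.8] [0.0029, -0.0516] spin 0.368
155.5 [406.9 188.1] [0.0052, -0.0599] spin 0.429
152.0 [409.7 196.2] [0.008, -0.068] spin 0.490
148 [413.5 205.3] [0.0118, -0.0771] spin 0.560
146 [415.7 209.8] [0.014, -0.0815] spin 0.595
144.5 [417.4 213. ] [0.0157, -0.0848] spin 0.621
143.1 [419.  216.1] [0.0174, -0.0878] spin 0.645
```

Emit:
{"op": "send_rows", "data": {
  "steps": [
    [[-0.0008,-0.0088,0],0.062],
    [[-0.0011,-0.0174,0],0.123],
    [[-0.0009,-0.026,0],0.184],
    [[0,-0.0346,0],0.245],
    [[0.0011,-0.0431,0],0.307],
    [[0.0029,-0.0516,0],0.368],
    [[0.0052,-0.0599,0],0.429],
    [[0.008,-0.068,0],0.49]
  ]
}}

```text
clock: 24.85
position: [0.4097, 0.1962, 0.0889]
ee_rot: [0.97, -0.242, 0.0, 0.0]
ft_force: [-0.6, -1.2, -0.2]
grip_width: 0.001
```

```bash
python3 - <<'E'
from arc import *
arc([150,148,146,145,144,143.1,142.5])
E
```

```text
clk 24.85 pos [409.7 196.2  88.9] yaw -28.01 tilt [ 1.e-04 -4.e-04 -1.e+00] F [-0.6 -1.2 -0.2] T [-0.09 -0.04 -0.  ] grip 0.001 j7 -1.11
shift mm [0. 0. 0.] spin None
150 [411.6 200.8] [-0.0005, -0.005] spin 0.035
148 [413.5 205.3] [-0.0009, -0.0099] spin 0.070
146 [415.7 209.8] [-0.0011, -0.0148] spin 0.104
145 [416.8 212. ] [-0.0011, -0.0173] spin 0.122
144 [418.  214.1] [-0.0011, -0.0197] spin 0.139
143.1 [419.  216.1] [-0.0011, -0.022] spin 0.155
142.5 [419.8 217.3] [-0.001, -0.0234] spin 0.166
```

Emit:
{"op": "send_rows", "data": {
  "steps": [
    [[-0.0003,-0.003,0],0.02],
    [[-0.0006,-0.006,0],0.042],
    [[-0.0008,-0.009,0],0.063],
    [[-0.001,-0.012,0],0.085],
    [[-0.0011,-0.0148,0],0.104],
    [[-0.0011,-0.0173,0],0.122],
    [[-0.0011,-0.019,0],0.137],
    [[-0.0011,-0.02,0],0.15]
  ]
}}

```text
clock: 25.85
position: [0.418, 0.2145, 0.0888]
ee_rot: [0.95, -0.313, -0.0, 0.0]
ft_force: [-1.3, -0.6, -0.1]
grip_width: -0.001
```

```bash
python3 - <<'E'
from arc import *
arc([144,143.1])
a,d=cam('scene','s8');b,_=cam('top','t8')
im=np.zeros((600,800,3),np.uint8)
im[:600,:400]=cv2.resize(a[100:220,330:410],(400,600),interpolation=2)
im[:400,400:]=cv2.resize(b[170:250,130:210],(400,400),interpolation=2)
cv2.imwrite('pics/z17.png',np.clip(im[:,:,::-1]*1.6,0,255).astype(np.uint8))
E
```

```text
clk 25.85 pos [418.  214.5  88.8] yaw -36.54 tilt [-2.e-04 -1.e-04 -1.e+00] F [-1.3 -0.6 -0.1] T [-0.09  0.16 -0.01] grip -0.001 j7 -1.32
shift mm [0. 0. 0.] spin None
144 [418.  214.1] [0.0002, 0.0003] spin -0.009
143.1 [419.  216.1] [-0.0001, -0.0019] spin 0.006
```

View pics/z17.png

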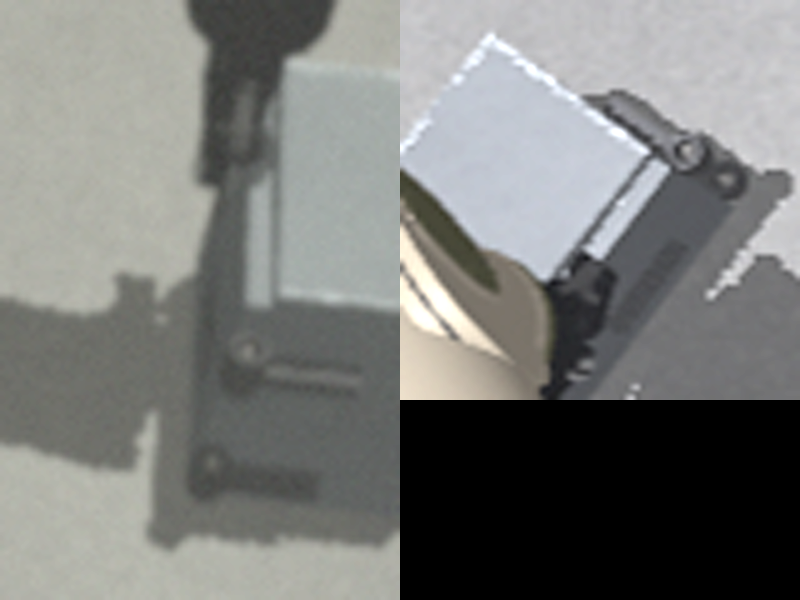

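Nearly shut. I'll press on in sub-millimetre steps until there is a small contact force.

Emit:
{"op": "send_rows", "data": {
  "steps": [
    [[0,-0.0004,0],0],
    [[0,-0.0008,0],0],
    [[0,-0.0012,0],0],
    [[0,-0.0016,0],0],
    [[0,-0.002,0],0],
    [[0,-0.0024,0],0],
    [[0,-0.0028,0],0],
    [[0,-0.0028,0],0]
  ]
}}

```text
clock: 26.95
position: [0.4188, 0.2149, 0.0884]
ee_rot: [0.95, -0.314, -0.001, 0.002]
ft_force: [-6.6, -8.3, 6.2]
grip_width: 0.0
```

Emit:
{"op": "send_rows", "data": {
  "steps": [
    [[0,0.002,0],0],
    [[0,0.004,0],0],
    [[0,0.01,0],0],
    [[0,0.018,0],0],
    [[0,0.026,0],0],
    [[0,0.03,-0.02],0],
    [[0,0.03,-0.05],0],
    [[0,0.03,-0.08],0]
  ]
}}

```text
clock: 27.95
position: [0.4016, 0.1921, 0.1698]
ee_rot: [0.95, -0.313, 0.0, 0.0]
ft_force: [0.5, 0.2, -0.7]
grip_width: 0.003
```

```bash
python3 - <<'E'
from arc import *
plan([.35,-.02,.3])
E
```

```text
clk 27.95 pos [401.6 192.1 169.8] yaw -36.50 tilt [ 2.e-04 -3.e-04 -1.e+00] F [ 0.5  0.2 -0.7] T [-0.01 -0.06  0.  ] grip 0.003 j7 -1.16
shift mm [  84.8  201.2 -130.2] spin None
```

Emit:
{"op": "send_rows", "data": {
  "steps": [
    [[0.005,0.005,-0.04],0],
    [[0.02,0.023,-0.08],0],
    [[0.04,0.045,-0.11],0],
    [[0.065,0.073,-0.13],0],
    [[0.09,0.1,-0.13],0],
    [[0.115,0.13,-0.13],0],
    [[0.135,0.152,-0.13],0],
    [[0.141,0.159,-0.13],0]
  ]
}}

```text
clock: 28.95
position: [0.4204, -0.0207, 0.2988]
ee_rot: [0.949, -0.314, -0.0, -0.0]
ft_force: [0.1, 0.7, -0.3]
grip_width: -0.001
```

```bash
python3 - <<'E'
from meas import *; from go import *
a,d=cam('scene','s9');b,e=cam('top','t9')
plan([.35,-.02,.3])
im=np.zeros((600,800,3),np.uint8)
im[:600,:400]=cv2.resize(a[100:220,340:420],(400,600),interpolation=2)
im[:400,400:]=cv2.resize(b[170:250,120:200],(400,400),interpolation=2)
cv2.imwrite('pics/z18.png',np.clip(im[:,:,::-1]*1.5,0,255).astype(np.uint8))
v,u=np.mgrid[:420,:560]
for n,dd in(('scene',d),('top',e)):
    P=cloud(n,dd);L=P[...,:2]-[.5038,.2597];t=np.radians(53.1)
    lx=L[...,0]*np.cos(t)+L[...,1]*np.sin(t);ly=-L[...,0]*np.sin(t)+L[...,1]*np.cos(t)
    m=(abs(P[...,2]-.174)<.007)&(lx<-58)&(dd>0)if 0 else (abs(P[...,2]-.174)<.007)&(lx<-.055)&(lx>-.12)&(abs(ly)<.12)&(dd>0)
    q=np.stack([ly[m],lx[m]],1)*1e3
    k=(q[:,0]>-70)
    print(n,len(q),'ly',q[:,0].min().round(),q[:,0].max().round(),'lx',q[:,1].mean().round(1),'slope deg',np.degrees(np.arctan(np.polyfit(q[k,0],q[k,1],1)[0])).round(2),'z',P[m][:,2].mean().round(4))
P=cloud('top',e);z=P[...,2]
for k,(x0,y0,x1,y1,l,h) in dict(jar=(255,125,290,155,.07,.09),spool=(255,250,285,280,.043,.06),carton=(335,145,370,180,.04,.055),drv=(300,255,365,272,.008,.05)).items():
    m=(u>=x0)&(u<x1)&(v>=y0)&(v<y1)&(z>l)&(z<h)&(e>0)
    if m.sum()>5: r,*_=rect(P,m);print(k,np.round(r[0],1),m.sum())
E
```

```text
clk 29.05 pos [420.5 -19.3 298.9] yaw -36.55 tilt [ 1.e-04  2.e-04 -1.e+00] F [-0.3  0.3  0.5] T [ 0.03 -0.03 -0.02] grip -0.001 j7 -0.61
shift mm [-56.2  42.5  -1.2] spin None
scene 268 ly -86.0 90.0 lx -70.4 slope deg -1.66 z 0.1722
top 241 ly -59.0 88.0 lx -72.2 slope deg -2.35 z 0.1723
jar [ 754.2 -104.4] 208
spool [348.  -92.7] 374
carton [ 679.7 -377.3] 378
drv [ 348. -295.] 275
```

View pics/z18.png

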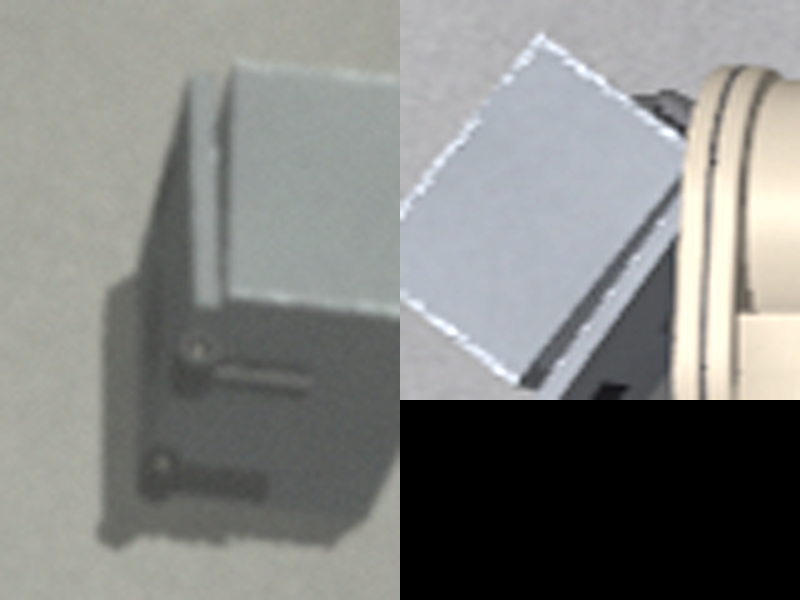

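View pics/t9.png

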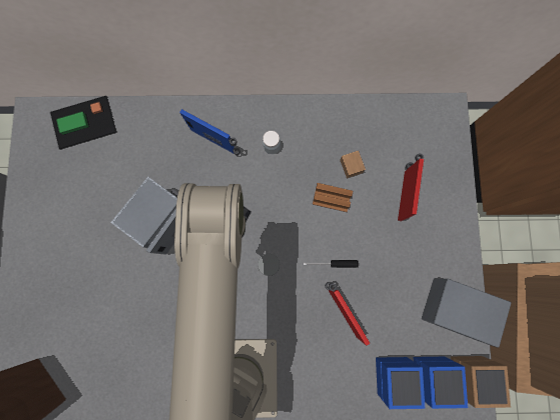

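Emit:
{"op": "send_rows", "data": {
  "steps": [
    [[-0.01,-0.012,0],0],
    [[-0.03,-0.034,0],0],
    [[-0.055,-0.062,0],0],
    [[-0.08,-0.09,0],0],
    [[-0.105,-0.118,0.01],0],
    [[-0.125,-0.141,0.03],0],
    [[-0.138,-0.155,0.06],0],
    [[-0.141,-0.159,0.09],0]
  ]
}}

```text
clock: 30.05
position: [0.4003, 0.1963, 0.2083]
ee_rot: [0.951, -0.311, 0.0, -0.0]
ft_force: [0.1, -1.1, 0.1]
grip_width: -0.002
```

Emit:
{"op": "send_rows", "data": {
  "steps": [
    [[0,0,0.03],0],
    [[0,0,0.06],0],
    [[0,0,0.09],0],
    [[0,0,0.11],0],
    [[0,0,0.12],0],
    [[0,-0.004,0.12],0],
    [[0,-0.009,0.12],0],
    [[0,-0.014,0.12],0]
  ]
}}

```text
clock: 31.05
position: [0.4109, 0.2045, 0.0896]
ee_rot: [0.95, -0.313, 0.001, -0.0]
ft_force: [0.6, -0.2, -0.1]
grip_width: 0.006
```

```bash
python3 - <<'E'
from arc import *
arc([145,144,143.5,143.1])
b,_=cam('top','t10')
im=cv2.resize(b[170:250,120:200],(560,560),interpolation=2)
cv2.imwrite('pics/z19.png',np.clip(im[:,:,::-1]*1.5,0,255).astype(np.uint8))
E
```

```text
clk 31.05 pos [410.9 204.5  89.6] yaw -36.50 tilt [ 1.3e-03  4.0e-04 -1.0e+00] F [ 0.6 -0.2 -0.1] T [ 0.02 -0.02  0.03] grip 0.006 j7 -1.29
shift mm [0. 0. 0.] spin None
145 [416.8 212. ] [0.0003, -0.0095] spin -0.026
144 [418.  214.1] [-0.0001, -0.0119] spin -0.009
143.5 [418.6 215.2] [-0.0003, -0.0132] spin -0.000
143.1 [419.  216.1] [-0.0004, -0.0141] spin 0.007
```

View pics/z19.png

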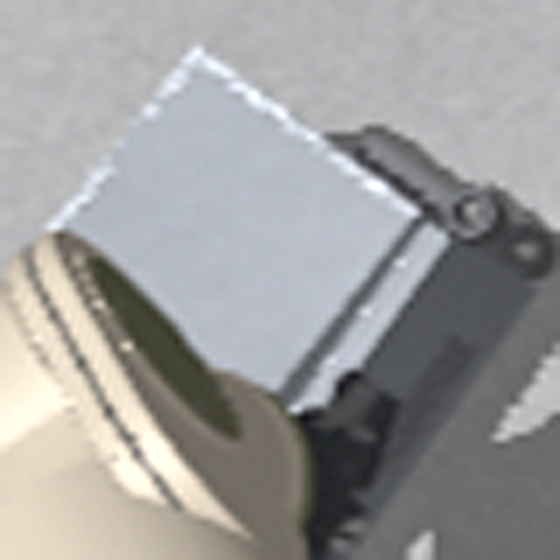

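Emit:
{"op": "send_rows", "data": {
  "steps": [
    [[0,-0.002,0],0],
    [[0,-0.004,0],0],
    [[0,-0.006,0],0],
    [[0,-0.0075,0],0],
    [[0,-0.0088,0],0],
    [[0,-0.0098,0],0],
    [[0,-0.0105,0],0],
    [[0,-0.011,0],0]
  ]
}}

```text
clock: 32.1
position: [0.4168, 0.2126, 0.0889]
ee_rot: [0.95, -0.313, -0.0, 0.0]
ft_force: [0.2, -0.8, 0.9]
grip_width: -0.0
```

Emit:
{"op": "send_rows", "data": {
  "steps": [
    [[0,-0.0002,0],0],
    [[0,-0.0004,0],0],
    [[0,-0.0006,0],0],
    [[0,-0.0008,0],0],
    [[0,-0.001,0],0],
    [[0,-0.001,0],0],
    [[0,-0.001,0],0],
    [[0,-0.001,0],0]
  ]
}}

```text
clock: 33.1
position: [0.4174, 0.2134, 0.0889]
ee_rot: [0.95, -0.313, 0.0, 0.0]
ft_force: [-1.0, -1.0, 0.5]
grip_width: -0.001
```

Emit:
{"op": "send_rows", "data": {
  "steps": [
    [[0,-0.0002,0],0],
    [[0,-0.0004,0],0],
    [[0,-0.0006,0],0],
    [[0,-0.0008,0],0],
    [[0,-0.001,0],0],
    [[0,-0.0012,0],0],
    [[0,-0.0013,0],0],
    [[0,-0.0013,0],0]
  ]
}}

```text
clock: 34.1
position: [0.4182, 0.2145, 0.0889]
ee_rot: [0.95, -0.313, 0.0, 0.0]
ft_force: [0.5, 0.1, 1.0]
grip_width: -0.001
```

```bash
cat > chk.py <<'E'
from arc import *
import sys
def chk(tag):
    b,e=cam('top',tag)
    im=cv2.resize(b[170:250,120:200],(560,560),interpolation=2)
    cv2.imwrite(f'pics/z{tag}.png',np.clip(im[:,:,::-1]*1.5,0,255).astype(np.uint8))
    P=cloud('top',e);L=P[...,:2]-[.5038,.2597];t=np.radians(53.1)
    lx=L[...,0]*np.cos(t)+L[...,1]*np.sin(t);ly=-L[...,0]*np.sin(t)+L[...,1]*np.cos(t)
    m=(abs(P[...,2]-.174)<.007)&(lx<-.055)&(lx>-.1)&(abs(ly)<.12)&(e>0)
    c=(abs(P[...,2]-.187)<.005)&(abs(lx)<.07)&(abs(ly)<.09)&(e>0)
    for l in np.arange(-.08,.09,.02):
        k=m&(abs(ly-l)<.01);f=c&(abs(ly-l)<.01)
        if k.sum()>5 and f.sum(): print('ly %.2f'%l,k.sum(),'door lx med %.1f [%.1f %.1f]'%(np.median(lx[k])*1e3,lx[k].min()*1e3,lx[k].max()*1e3),'cab front %.1f'%(lx[f].min()*1e3))
E
python3 -c "
from chk import *
arc([143.1]);chk('t11')"
```

```text
clk 34.10 pos [418.2 214.5  88.9] yaw -36.50 tilt [ 0.e+00 -1.e-04 -1.e+00] F [0.5 0.1 1. ] T [-0.08  0.06 -0.04] grip -0.001 j7 -1.32
shift mm [0. 0. 0.] spin None
143.1 [419.  216.1] [-0.0003, -0.0018] spin 0.007
ly -0.08 25 door lx med -68.2 [-75.1 -60.8] cab front -60.9
ly -0.06 36 door lx med -68.4 [-75.2 -59.7] cab front -61.2
ly -0.04 36 door lx med -68.8 [-75.5 -59.5] cab front -61.2
ly -0.02 26 door lx med -68.6 [-76.4 -61.0] cab front -60.9
```

View pics/zt11.png

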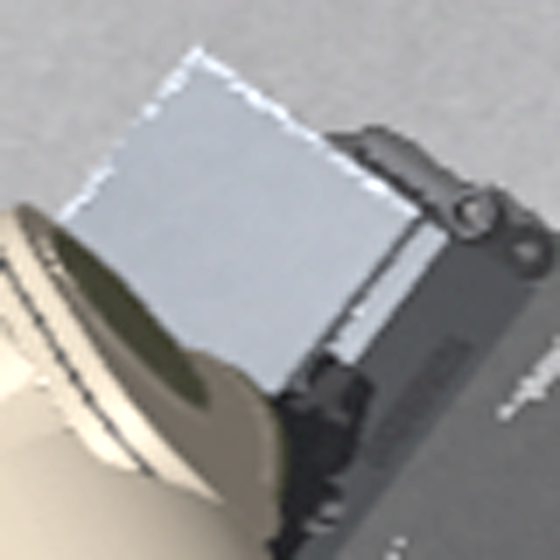

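Emit:
{"op": "send_rows", "data": {
  "steps": [
    [[0,-0.0001,0],0],
    [[0,-0.0002,0],0],
    [[0,-0.0003,0],0],
    [[0,-0.0004,0],0],
    [[0,-0.0005,0],0],
    [[0,-0.0005,0],0],
    [[0,-0.0005,0],0],
    [[0,-0.0005,0],0]
  ]
}}

```text
clock: 35.15
position: [0.4185, 0.2149, 0.0889]
ee_rot: [0.95, -0.313, 0.0, 0.0]
ft_force: [-0.3, -0.0, 0.1]
grip_width: -0.001
```

Emit:
{"op": "send_rows", "data": {
  "steps": [
    [[0,-0.0001,0],0],
    [[0,-0.0002,0],0],
    [[0,-0.0003,0],0],
    [[0,-0.0004,0],0],
    [[0,-0.0005,0],0],
    [[0,-0.0005,0],0],
    [[0,-0.0005,0],0],
    [[0,-0.0005,0],0]
  ]
}}

```text
clock: 36.15
position: [0.4187, 0.2151, 0.0888]
ee_rot: [0.95, -0.313, -0.0, 0.0]
ft_force: [-2.6, -3.7, 0.6]
grip_width: -0.001
```

Emit:
{"op": "send_rows", "data": {
  "steps": [
    [[0,0.0001,0],0],
    [[0,0.0002,0],0],
    [[0,0.0003,0],0],
    [[0,0.0004,0],0],
    [[0,0.0006,0],0],
    [[0,0.001,0],0],
    [[0,0.0015,0],0],
    [[0,0.002,0],0]
  ]
}}

```text
clock: 37.15
position: [0.4176, 0.2138, 0.089]
ee_rot: [0.95, -0.313, 0.0, -0.0]
ft_force: [0.6, -0.7, 1.3]
grip_width: -0.003
```

Emit:
{"op": "send_rows", "data": {
  "steps": [
    [[0,0.001,0],0],
    [[0,0.003,0],0],
    [[0,0.006,0],0],
    [[0,0.011,0],0],
    [[0,0.018,0],0],
    [[0,0.025,0],0],
    [[0,0.032,0],0],
    [[0,0.038,-0.01],0]
  ]
}}

```text
clock: 38.15
position: [0.3942, 0.1825, 0.0988]
ee_rot: [0.95, -0.313, -0.0, 0.0]
ft_force: [0.5, -0.6, -0.1]
grip_width: 0.001
```

```bash
python3 -c "
from chk import *
chk('t12')
a,_=cam('scene')
im=cv2.resize(a[100:220,330:450],(600,600),interpolation=2);cv2.imwrite('pics/z20.png',np.clip(im[:,:,::-1]*1.5,0,255).astype(np.uint8))"
```

```text
ly -0.08 28 door lx med -69.0 [-75.2 -59.2] cab front -60.2
ly -0.06 37 door lx med -68.7 [-75.6 -59.3] cab front -61.5
ly -0.04 39 door lx med -69.9 [-76.8 -58.0] cab front -61.3
ly -0.02 36 door lx med -69.2 [-76.1 -59.6] cab front -61.0
ly 0.00 39 door lx med -70.2 [-76.4 -59.0] cab front -60.1
ly 0.02 7 door lx med -68.7 [-75.7 -62.6] cab front -60.1
```

View pics/zt12.png

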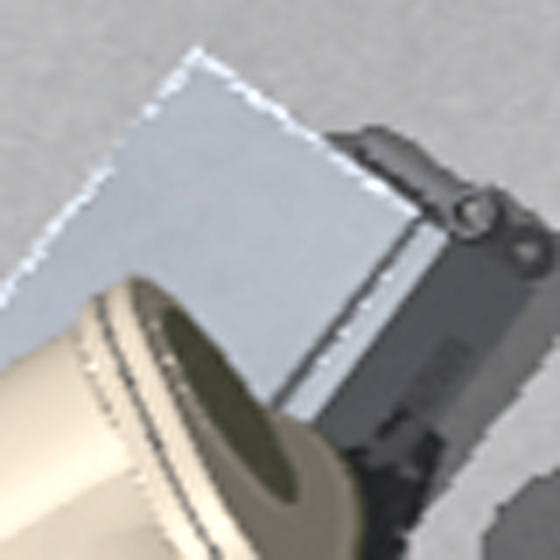

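View pics/z20.png

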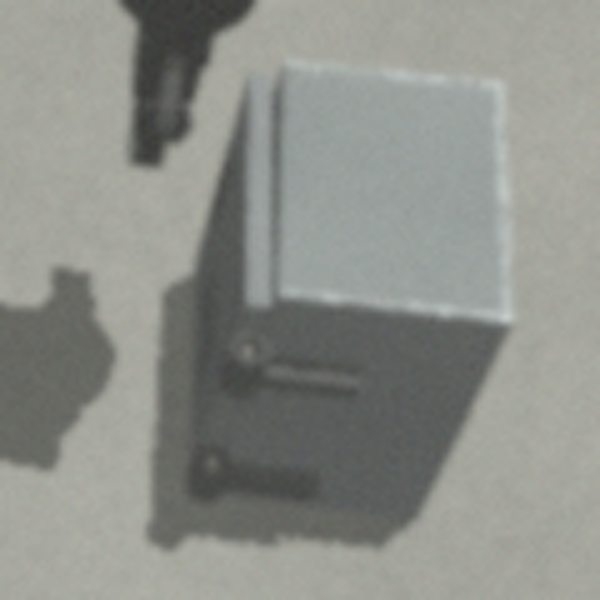

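```bash
cat > ang.py <<'E'
from arc import *
def pl(n,u,v,z):
    a,r=ray(n,u,v); return (a+r*(z-a[2])/r[2])
def ang(a):
    g=cv2.GaussianBlur(a.astype(np.float32).mean(2),(0,0),.6)
    # rows of scene ~ 116..158 ; per row: dark gap min between door top strip & cabinet top
    D=[];C=[];Lft=[]
    for r in range(118,157):
        row=g[r,374:392]; x=np.arange(374,392)
        k=6+np.argmin(row[6:13]);       # gap
        if k<2 or k>15: continue
        gr=np.gradient(row)
        def sub(i):
            if i<=0 or i>=len(gr)-1: return x[i]
            y0,y1,y2=gr[i-1],gr[i],gr[i+1];den=y0-2*y1+y2
            return x[i]+(0.5*(y0-y2)/den if den else 0)
        kc=k+np.argmax(gr[k:k+4]); kd=k-3+np.argmin(gr[k-3:k+1]); kl=max(k-9,1)+np.argmax(gr[max(k-9,1):k-3])
        C.append(pl('scene',sub(kc),r,.185)[:2]);D.append(pl('scene',sub(kd),r,.175)[:2]);Lft.append(pl('scene',sub(kl),r,.175)[:2])
    out=[]
    for nm,q in(('cab',C),('door in',D),('door out',Lft)):
        q=np.array(q,np.float32)*1e3
        vx,vy,x0,y0=cv2.fitLine(q,cv2.DIST_HUBER,0,.01,.01).ravel()
        A_=np.degrees(np.arctan2(vy,vx))%180; t=np.array([q-[x0,y0]])[0]@np.array([-vy,vx])
        L=q-[503.8,259.7];th=np.radians(53.1);lx=L@[np.cos(th),np.sin(th)];ly=L@[-np.sin(th),np.cos(th)]
        print(nm,'angle %.2f'%A_,'rms %.2f'%np.std(t),'lx fit at ly -60,0,60:',np.round(np.polyval(np.polyfit(ly,lx,1),[-60,0,60]),1),'ly range',ly.min().round(),ly.max().round())
E
python3 - <<'E'
from ang import *
a,_=load('scene');g=a.astype(float).mean(2)
for r in (118,130,142,156): print(r,g[r,374:394].round().astype(int).tolist())
ang(a)
print('s9');ang(cv2.imread('pics/s9.png')[:,:,::-1])
E
```

```text
118 [112, 110, 110, 108, 93, 84, 97, 103, 105, 101, 88, 76, 84, 97, 103, 103, 102, 105, 104, 103]
130 [97, 76, 60, 58, 64, 84, 97, 101, 102, 97, 80, 74, 89, 101, 102, 103, 104, 104, 103, 103]
142 [56, 58, 57, 59, 66, 84, 100, 105, 106, 100, 84, 77, 94, 103, 105, 106, 106, 106, 107, 105]
156 [57, 57, 57, 56, 66, 88, 101, 103, 106, 99, 84, 88, 102, 106, 106, 106, 106, 106, 106, 106]
cab angle 143.70 rms 0.15 lx fit at ly -60,0,60: [-56.8 -57.4 -58.1] ly range -77.0 59.0
door in angle 143.79 rms 0.11 lx fit at ly -60,0,60: [-62.  -62.8 -63.5] ly range -69.0 68.0
door out angle 143.39 rms 0.68 lx fit at ly -60,0,60: [-74.2 -74.4 -74.6] ly range -71.0 67.0
s9
cab angle 143.41 rms 0.33 lx fit at ly -60,0,60: [-57.9 -58.1 -58.4] ly range -77.0 59.0
door in angle 144.22 rms 0.74 lx fit at ly -60,0,60: [-63.5 -64.3 -65.1] ly range -70.0 68.0
door out angle 145.69 rms 0.65 lx fit at ly -60,0,60: [-75.1 -77.4 -79.6] ly range -71.0 66.0
```

Emit:
{"op": "send_rows", "data": {
  "steps": [
    [[0,0.002,-0.01],0],
    [[0,0.006,-0.03],0],
    [[0,0.012,-0.055],0],
    [[0.01,0.02,-0.085],0],
    [[0.03,0.04,-0.115],0],
    [[0.055,0.065,-0.14],0],
    [[0.08,0.09,-0.15],0],
    [[0.09,0.1,-0.15],0]
  ]
}}

```text
clock: 39.25
position: [0.4084, 0.0478, 0.25]
ee_rot: [0.949, -0.314, 0.001, -0.0]
ft_force: [-0.2, 0.3, 0.3]
grip_width: 0.004
```

Emit:
{"op": "send_rows", "data": {
  "steps": [
    [[0,0,0],0],
    [[0,0,0],0],
    [[0,0,0],0],
    [[0,0,0],0],
    [[0,0,0],0],
    [[0,0,0],0],
    [[0,0,0],0],
    [[0,0,0],0]
  ]
}}

```text
clock: 40.25
position: [0.4078, 0.0492, 0.2489]
ee_rot: [0.95, -0.313, 0.0, 0.0]
ft_force: [0.1, 0.1, 0.3]
grip_width: -0.0
```

```bash
python3 -c "
from ang import *
a,d=cam('scene','s13');ang(a);plan([0.4,0,.3])
P=cloud('scene',d)
im=cv2.resize(a[100:220,330:450],(600,600),interpolation=2);cv2.imwrite('pics/z21.png',np.clip(im[:,:,::-1]*1.5,0,255).astype(np.uint8))"
```

```text
cab angle 143.67 rms 0.18 lx fit at ly -60,0,60: [-56.8 -57.4 -58. ] ly range -77.0 59.0
door in angle 143.83 rms 0.13 lx fit at ly -60,0,60: [-62.  -62.8 -63.5] ly range -69.0 68.0
door out angle 143.48 rms 0.67 lx fit at ly -60,0,60: [-74.2 -74.4 -74.5] ly range -71.0 67.0
clk 40.30 pos [407.8  49.2 248.9] yaw -36.50 tilt [-0.e+00 -1.e-04 -1.e+00] F [-0.5  0.1 -0.3] T [-0.08 -0.02  0.06] grip 0.001 j7 -0.75
shift mm [ 23.   44.2 -51.1] spin None
```

View pics/z21.png

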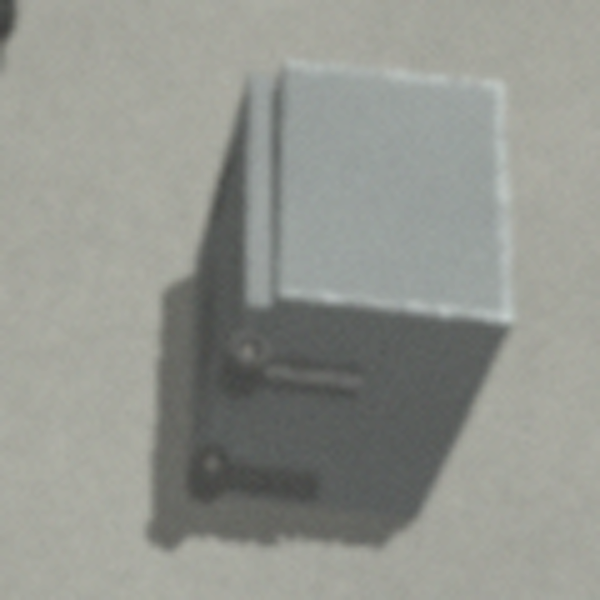

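View pics/s13.png

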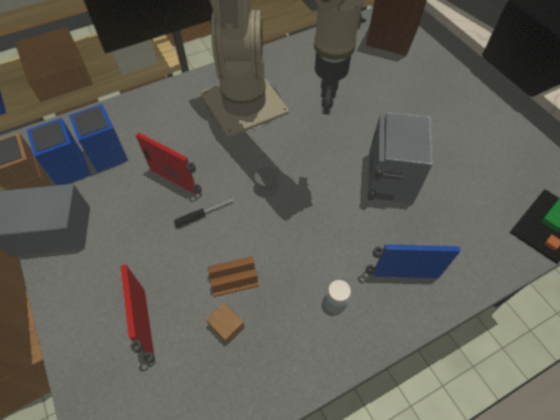

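The picture shows the door shut and parallel to the cabinet front (door strip at about pixels 379–384, rows 115–160). Both pin tips are visible inside the knuckles at about (379,170) and (372,193), and the robot is clear of everything. Nothing moved between the last two pictures, about 2 s apart, so I'm handing in.

```bash
python3 -c "
from workcell import manip
print(manip.hand_in())"
```

```text
the job is handed in; nothing more can be done
None
```

The door is out of the stand, hung on both hinge pins and swung shut. I handed the job in at about 40 s of the 67 s allowed; no verdict was reported.

**What I did:** I pinched the door at its upper edge and lifted it from the stand. I hung it at about 113° open, let go, then pushed it shut with closed fingers.

**What went wrong and was mended:**
- **First grasp closed on nothing.** The real fingertips sit about 40 mm behind the reported tool point along the tool axis. I measured that offset in the depth image, and the second grasp held (opening 0.158, about 14 mm).
- **First closing left the door about 2° open** after I backed off. I pushed it shut again more slowly, to about 4.5 N, and backed off in tiny steps.

**Last checks:**
- **Hinges:** the door rested on the brackets when lowered, about 11 N upward relative to the hanging load. Both pin tips show through the knuckle bores. The door's upper edge measured 172 to 173 mm against the 175 mm expected, within depth noise.
- **Door shut:** its inner edge line is within 0.2° of the cabinet's front edge. Its less well-defined outer edge line agrees to about 0.2°. Nothing changed between two pictures about 2 s apart.
- **Other things:** jar, spool, carton and driver measured within about 1 mm of where they started. That was taken before the second closing, and the final picture shows no change.
- **Forces:** the highest wrist force I saw reported was about 12 N, during the first closing. The arm ended touching nothing.

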